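# Clamp a spice jar in the bench vise with its over-center cam lever

## Robot

A 6-joint arm with a two-finger parallel gripper is mounted at the origin on a cart in front of the work surface, level with it; the furniture and walls round the work are solid. World frame = base frame: x ahead of the robot, y to its left, z up, the work surface at z = 0. Lengths are in mm, angles in degrees, forces in N, time in s.
With the tool pointing down it reaches from about 350 to 850 mm from the base axis. Payload 8.1 kg.
Tool frame: the origin (TCP) lies on the mounting face of the last link; the fingertips stand 173 mm ahead of it and the grasp point (between the pads) lies 155 mm ahead of it; z points along the fingers, y is the direction in which the jaws open and shut (so a half turn about z gives the same grasp; the last joint's range is limited). The gripper opens to 85 mm and grips with 20 to 120 N. Pads are 22 mm wide; open, the fingers measure 114 mm over their backs; the gripper's body (76 mm by 85 mm) begins 54 mm behind the grasp point. The pads swing forward as they close: fully open they stand 13 mm farther back than shut.
Start: joints at [-76.742, 7.471, 85.268, -0, 87.261, -4.893], TCP at [186.937, -570.142, 404.692] pointing down, gripper open.
Joint ranges: [-169.43, 169.43], [-51.17, 129.36], [1.28, 143.12], [-76.62, 256.62], [0, 156.53], [-152.29, 152.29]. Speed limits (degrees/s): [136.94, 136.94, 159.86, 180, 180, 180].

## Interface

Orientations are given as [roll, pitch, yaw] about the fixed x, y, z axes, in that order (R = Rz(yaw) Ry(pitch) Rx(roll)).
In Python, from bench import * gives the robot as it stands.
- The arm moves only by the tool arm_command, never from a script. Its argument "plan" is a list of rows, each an object of numbers: "jaw": the closure, from 0 (fully open) to 1 (shut); "dx", "dy", "dz": the shift along the tool's x, y, z in mm; "wx", "wy", "wz": the turn, a rotation vector about the tool's x, y, z in rad. A call has 1 to 12 rows; each row is the pose to reach, as a shift and turn from the pose commanded when the call began, along the tool's axes at that moment; what a row does not reach only later rows make up. A row lasts 1/10 s, in which the tool goes at most 50 mm and 8.59 degrees, less where a joint would pass 70% of its speed; a pose out of reach is approached as far as the arm can. A call with a gripper value outside its range is refused whole. The fingers move at their own pace and stop on an object; "squeeze" is the grip in N (left out, the last holds). Time passes only in rows, so rows that repeat a pose let the fingers close. It gives the time, the measured TCP pose, the force and the opening at its end, in the units of the state.
- sense(): the state, without advancing time (a new reading comes with each control period).
- snapshot(name): name is "scene" or "top" or "wrist"; returns a dict with "pixels" (400x640x3 uint8, red, green, blue), "fx", "fy", "cx", "cy" (pixels), "extrinsics" (4x4, takes a point from camera to world coordinates). Camera axes: x right, y up, looking along -z (the intrinsics and any distortion apply to the point x, -y, -z); pixel columns grow to the right and rows downward; lengths in mm; the calibration is good to about 2 mm. A picture is of the moment at which its call begins. There is no depth.
- hand_in(): hands the job in, once; it reports no verdict.
Trained networks look in the newest picture that a camera, given by its name, has taken for a name from the list of things; names that differ only in an ending like _2 or _b are one class to them, and where a whole thing is asked for, a point or a joint stands for the part that bears it (a point fixed in the world has none). Each returns a list of dicts, best first, with "score" (0 to 1); they miss things now and then, are a little off and sometimes report something else, mostly with a low value. They report only what shows in the picture. A call takes as long as a camera call. They do not tell look-alikes from the thing itself.
- recognise(camera, target): "box" ([left, top, width, height] in pixels, round what is visible of it).
- pinpoint(camera, target): "pixel" ([column, row] in pixels: a listed point, or the origin of a listed thing).
The state is a dict: "time": time; "joint_pos": joint angles; "qd": joint speeds; "joint_efforts": joint torques, N m; "tool_pos": TCP position; "tcp_rot": TCP orientation; "ft_force": force on the tool from outside, world axes, zero at the start; "wrist_torque": the same for the moment, N m; "finger_gap": finger opening in mm.
Only numpy, scipy, OpenCV 4.12 (cv2) and the standard library are available. Lean on these libraries where they do the work, as an engineer would, in place of code of your own. Each camera call takes 0.05 s, during which the arm holds its last target.

## Task

Stand the tall spice jar upright in the bench jar vise and slide it gently home against both faces of the vee. Then push the vise's lever round, pushing lightly and neither squeezing it nor forcing it against its end stop, until it snaps past center and clamps the jar by itself, ready for its stuck lid to be unscrewed. Leave the other things where they are.

Things in the scene. Friction and masses are not known exactly. Their poses are not given: they have to be found in the camera images.
- clamp: Bench jar vise fixed to the worktop: base plate 222 x 92 x 14 mm (x, y, z); origin at its underside, 1 mm from mid-length. +x runs from the lever end to the vee end, +z up. At the +x end stands a rubber-lined vee, 36 mm high above the plate, open toward -x, its two faces at 45 degrees to x; the jar is pushed toward +x into it. Round the jar's place nothing rises over 36 mm above the plate.
- seat (a point): Point on the top face of the vise's base plate (14 mm above the worktop) where the centre of the jar's foot stands when the jar touches both vee faces; axes as the vise's. It is 55 mm toward +x from the vise's origin.
- jaw: Sprung rubber-faced jaw, 44 mm wide, 4 to 32 mm above the plate, facing the vee, moving along the vise's x only. Origin on the plate's top, 10.5 mm behind its pressing face. With the lever open the face is 5 to 22 mm clear of a seated jar. The lever's cam drives it to the jar and, from first touch, about 7 mm on against its spring; clamped, it presses with about 38 N.
- pivot (a point): On the lever's upright turning axis, 59 mm above the worktop, 75 mm toward -x from the vise's origin, on a round post 62 mm across. The cam's setting on the lever varies and is not measured: center lies 1.1 to 2.3 rad of closing from the lever's start (its direction in the vise differs by up to 0.8 rad), the hard end stop 0.18 rad past center. Center must be felt.
- lever: Cam lever, turning level: hub 48 mm across, flat bar 14 mm wide, 50 to 58 mm above the worktop, upright grip near its end. Origin on the turning axis, 48 mm above the worktop; x points out along the bar. Closing is clockwise seen from above, on the side away from the jaw. More than 18 N on it, also by squeezing, is too much.
- lever_grip (a point): Half-way up the lever's upright black grip: round, 18 to 20 mm across, from 50 to 104 mm above the worktop; this point is 95 mm from the turning axis and 82 mm up. The lever turns freely at first; once the jaw meets the jar it resists with up to about 5 N here and springs back if let go; past center it runs away from a slow push to its end stop and stays.
- jar_centre (a point): Centre, half-way up, of the loose tall slim spice jar with a screw lid that is to be clamped: 45 mm in diameter, 106 mm high (lid from 84 mm up, 43 mm across), about 0.1 kg; point is 53 mm above its foot; z along the jar.
- jar: The same tall jar; origin at the centre of its foot.
- short_jar: Bystander: squat spice jar 38 mm in diameter, 66 mm high, beside the tall jar; the two may have changed places. Origin at the centre of its foot.
- butter: Bystander: wrapped butter stick lying on the worktop, 33 x 120 x 32 mm. Origin at the centre of its underside.
- cutter: Bystander: round metal pastry cutter ring 71 mm in diameter, 30 mm high, on the worktop. Origin at the centre of its underside.
There are look-alikes about, which are no part of the job. Leave any blue look-alike of the jar alone.

How it is judged (in metres and radians):
On the way:
1. the jar stands upright on the plate, home in the vee (within 3 mm), the jaw not yet pressing (horizontal distance between jar_centre and seat below 0.003 m and angle between jar's own z axis and vertical below 0.06 rad and z of jar in the frame of seat between -0.003 and 0.003 m and contact force between jaw and jar below 2 N), for 0.2 s.
At the end, for the whole second after the job is handed in: The tall jar stands upright (within 0.06 rad) on the vise's plate, its axis within 3 mm of the seat, at rest, the jaw pressing it with more than 25 N, and the lever rests past center by itself (horizontal distance between jar_centre and seat below 0.003 m and angle between jar's own z axis and vertical below 0.06 rad and z of jar in the frame of seat between -0.003 and 0.003 m and contact force between jaw and jar above 25 N and angular speed of lever below 0.05 rad/s and linear speed of jar below 0.01 m/s); the robot touches nothing.
It fails at once if the robot loads the lever with more than 18 N (contact force between any of the arm, the fingers and lever above 18 N).
It fails at once if the jar is rammed into the vise with more than 40 N (contact force between jar and clamp above 40 N and contact force between jar and jaw below 3 N).
It fails at once if the jar is tipped (angle between jar's own z axis and vertical above 0.4 rad).
It fails at once if a bystander is disturbed (distance of any of short_jar, butter, cutter from where it was at the start of the episode above 0.02 m or angle between any of short_jar, butter, cutter's own z axis and vertical above 0.3 rad).
It also fails if it takes over 72 s, if anything falls off the work surface, if the arm or the gripper's body presses on something with over 40 N, if the wrist force passes 120 N, or if a joint passes its speed limit or range.

## Working session

There is one attempt and no reset: what is moved stays moved. The work goes in short steps, Python scripts to look and compute and a tool call to move; the robot and the scene stay as the last step left them, time stands still between calls to the robot, and variables do not carry over. Pictures are saved under pics/ and viewed, and the job is handed in when it is done.

Besides the shell and the picture viewer there is one more tool, called after "Emit:" as name(argument=value, ...) on one line, values as JSON. arm_command: Moves the arm, as the interface text tells. Its arguments: {"type":"object","properties":{"plan":{"type":"array"},"squeeze":{"type":"number"}},"required":["plan"]}

```bash
ls; mkdir -p pics; cat > h.py <<'E'
from bench import *
import numpy as np, cv2
from scipy.spatial.transform import Rotation as R
def snap(n,f):
    s=snapshot(n); cv2.imwrite('pics/'+f,cv2.cvtColor(np.array(s['pixels'],dtype=np.uint8),cv2.COLOR_RGB2BGR)); return s
def toz(s,px,z):
    T=np.array(s['extrinsics']); d=T[:3,:3]@np.array([(px[0]-s['cx'])/s['fx'],-(px[1]-s['cy'])/s['fy'],-1]); o=T[:3,3]
    return o+d*(z-o[2])/d[2]
def proj(s,p):
    T=np.array(s['extrinsics']); c=T[:3,:3].T@(np.array(p)-T[:3,3]); return [s['cx']+s['fx']*c[0]/-c[2], s['cy']-s['fy']*c[1]/-c[2]]
E
python3 - <<'E'
from h import *
print(sense())
for c in ['scene','top']:
    s=snap(c,c+'0.png'); print(c,[k for k in s], s['fx'],np.round(s['extrinsics'],2).tolist())
    for t in ['clamp','seat','jaw','pivot','lever','lever_grip','jar_centre','jar','short_jar','butter','cutter']:
        print(t,[(np.round(r['pixel']).tolist(),round(r['score'],2)) for r in pinpoint(c,t)])
E
```

```text
pics
{'time': 0.0, 'joint_pos': array([-7.67417407e+01,  7.51512782e+00,  8.53291559e+01, -1.10014970e-03,
        8.72616040e+01, -4.89202804e+00]), 'qd': array([-0.01544744,  0.03571889,  0.01365845,  0.08532342,  0.06228013,
       -0.05308764]), 'joint_efforts': array([-6.92348804e-04, -5.69408548e+01, -5.00545406e+01, -1.89120633e-04,
        1.47605682e-02, -8.34585563e-06]), 'tool_pos': array([ 186.88155365, -569.91245096,  403.64511359]), 'tcp_rot': array([-1.79894404e+02, -7.93512713e-03,  1.81503336e+01]), 'ft_force': array([ 0.19310615, -0.93054063, -0.46295668]), 'wrist_torque': array([0.04658365, 0.03311616, 0.04702761]), 'finger_gap': 84.88684989367175}
scene ['pixels', 'fx', 'fy', 'cx', 'cy', 'extrinsics'] 490.8342860090259 [[-0.79, 0.37, -0.49, -68.13], [-0.62, -0.47, 0.63, 809.9], [0.0, 0.8, 0.6, 824.23], [0.0, 0.0, 0.0, 1.0]]
clamp [([297.0, 241.0], 0.93)]
seat [([313.0, 224.0], 0.8), ([263.0, 262.0], 0.4)]
jaw [([306.0, 236.0], 0.47)]
pivot [([275.0, 244.0], 0.92)]
lever [([279.0, 244.0], 0.86)]
lever_grip [([268.0, 262.0], 0.63)]
jar_centre [([370.0, 206.0], 0.87), ([350.0, 182.0], 0.83)]
jar [([345.0, 200.0], 0.89), ([369.0, 222.0], 0.74), ([321.0, 187.0], 0.17)]
short_jar [([369.0, 176.0], 0.51)]
butter [([252.0, 216.0], 0.73)]
cutter [([320.0, 186.0], 0.78), ([316.0, 226.0], 0.31)]
top ['pixels', 'fx', 'fy', 'cx', 'cy', 'extrinsics'] 391.7787271831637 [[0.0, 0.98, -0.19, 402.91], [-1.0, -0.01, -0.03, 4.39], [-0.03, 0.19, 0.98, 933.35], [0.0, 0.0, 0.0, 1.0]]
clamp [([279.0, 233.0], 0.79)]
seat [([302.0, 232.0], 0.59)]
jaw [([280.0, 230.0], 0.67)]
pivot [([244.0, 227.0], 0.98)]
lever [([245.0, 226.0], 0.65)]
lever_grip [([204.0, 247.0], 0.67)]
jar_centre [([357.0, 269.0], 0.86), ([375.0, 221.0], 0.84)]
jar [([360.0, 270.0], 0.9), ([373.0, 225.0], 0.8)]
short_jar [([423.0, 221.0], 0.62), ([243.0, 228.0], 0.31)]
butter [([282.0, 170.0], 0.74)]
cutter [([368.0, 190.0], 0.62)]
```

View pics/scene0.png

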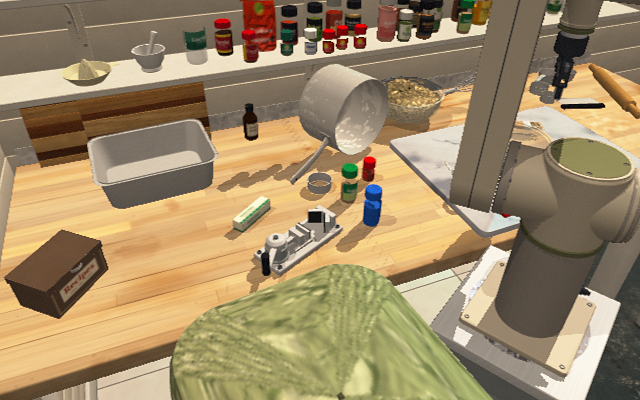

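View pics/top0.png

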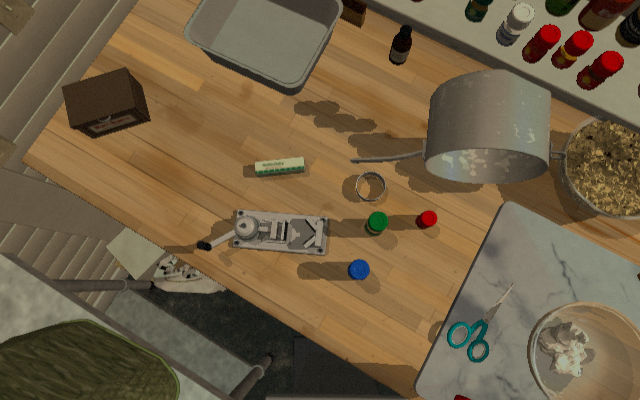

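```bash
python3 - <<'E'
import cv2
a=cv2.imread('pics/scene0.png')[150:290,220:420]; cv2.imwrite('pics/scene0c.png',cv2.resize(a,None,fx=4,fy=4,interpolation=3))
a=cv2.imread('pics/top0.png')[150:300,190:450]; cv2.imwrite('pics/top0c.png',cv2.resize(a,None,fx=3,fy=3,interpolation=3))
E
```

```text
(no output)
```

View pics/scene0c.png

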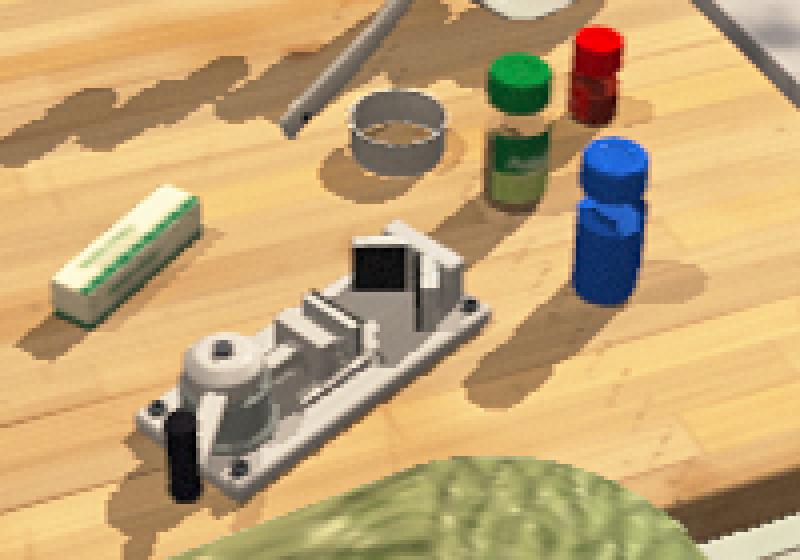

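View pics/top0c.png

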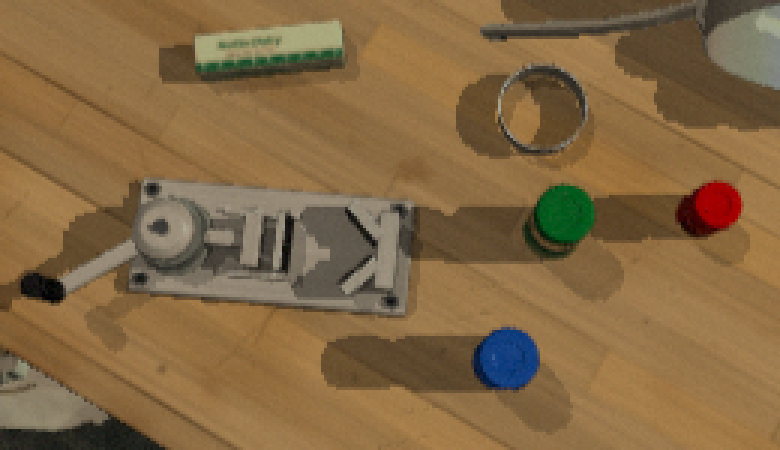

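Candidates: green jar (scene 350,182; top 377,222), blue one (scene 372,205; top 359,269), and red squat one (scene 369,168; top 428,219). The green jar is tall, slim and not blue, so it is the target. The blue one is the look-alike and the red one is the short jar. The enlarged crops confirm it.

```bash
python3 - <<'E'
from h import *
sc=snapshot('scene'); s=snapshot('top')
def g(cam,t):
    return pinpoint(cam,t)
print('centre green top',toz(s,(377,222),106), toz(s,(375,221),53), toz(s,(373,225),0))
print('scene',toz(sc,(350,182),53),toz(sc,(345,200),0), 'blue',toz(s,(357,269),53),toz(sc,(370,206),53))
print('red',toz(s,(428,219),66))
for n,p,z in [('clamp',(279,233),0),('seat',(302,232),14),('jaw',(280,230),14),('pivot',(244,227),59),('grip',(204,247),82),('butter',(282,170),0),('cutter',(368,190),0)]: print(n,toz(s,p,z))
for n,p,z in [('clamp',(297,241),0),('seat',(313,224),14),('pivot',(275,244),59),('grip',(268,262),82),('butter',(252,216),0),('cutter',(320,186),0)]: print('sc',n,toz(sc,p,z))
# plate corners in top crop (x/3+190,y/3+150)
c=[(140,180),(413,202),(405,314),(128,291)]
P=[toz(s,(u/3+190,v/3+150),14) for u,v in c]
for p in P: print(p)
P=np.array(P); print(P.mean(0), np.linalg.norm(P[0]-P[1]),np.linalg.norm(P[1]-P[2]))
d=(P[1]-P[0]+P[2]-P[3]); print('yaw',np.degrees(np.arctan2(d[1],d[0])))
E
```

```text
centre green top [526.41834606 -89.14497876 106.        ] [536.63477423 -90.69823227  53.        ] [535.03565545 -91.40016497   0.        ]
scene [529.56903111 -96.56805202  53.        ] [532.16210915 -80.4071403    0.        ] blue [429.52691568 -48.19473651  53.        ] [429.37968385 -42.38873012  53.        ]
red [ 538.59685767 -206.53567047   66.        ]
clamp [516.61769093 134.08409897   0.        ]
seat [517.08984259  77.59335347  14.        ]
jaw [522.04907628 129.90531694  14.        ]
pivot [523.3730707  205.78716603  59.        ]
grip [476.39567661 287.12277607  82.        ]
butter [673.58983618 129.84662149   0.        ]
cutter [621.079162   -81.47741299   0.        ]
sc clamp [528.08117131 129.30697202   0.        ]
sc seat [527.27966147  66.76080795  14.        ]
sc pivot [518.20985102 217.02960419  59.        ]
sc grip [474.49263369 285.71681337  82.        ]
sc butter [6.83703085e+02 1.28662350e+02 1.13686838e-13]
sc cutter [626.3900187  -89.23214353   0.        ]
[570.83100775 235.47707894  14.        ]
[551.88541883  16.81138984  14.        ]
[463.74278959  23.33522783  14.        ]
[482.10310792 241.29463782  14.        ]
[517.14058102 129.22958361  14.        ] 219.48489452841284 88.38372900424221
yaw -94.88357711678543
```

```bash
cat >> h.py <<'E'
def plan_to(pos,yaw,st=None):
    st=st or sense(); Rc=R.from_euler('xyz',st['tcp_rot'],degrees=True)
    d=Rc.inv().apply(np.array(pos)-st['tool_pos']); w=(Rc.inv()*R.from_euler('xyz',[180,0,yaw],degrees=True)).as_rotvec()
    print('d',np.round(d,1),'w',np.round(w,4),'rows',np.linalg.norm(d)/50,np.degrees(np.linalg.norm(w))/8.59)
E
python3 - <<'E'
from h import *
plan_to([530,-20,404],85.1)
s=snapshot('wrist'); print(np.round(s['extrinsics'],2).tolist(),s['fx'])
E
```

```text
d [ 497.4 -415.9    0.7] w [-0.      0.     -1.1685] rows 12.967113548517503 7.793752018299109
[[0.31, 0.91, 0.27, 255.72], [-0.95, 0.3, 0.09, -547.39], [0.0, -0.28, 0.96, 373.52], [0.0, 0.0, 0.0, 1.0]] 341.3759467582948
```

Emit:
arm_command(plan=[{"dx":497,"dy":-416,"wz":-1.1685},{"dx":497,"dy":-416,"wz":-1.1685},{"dx":497,"dy":-416,"wz":-1.1685},{"dx":497,"dy":-416,"wz":-1.1685},{"dx":497,"dy":-416,"wz":-1.1685},{"dx":497,"dy":-416,"wz":-1.1685},{"dx":497,"dy":-416,"wz":-1.1685},{"dx":497,"dy":-416,"wz":-1.1685},{"dx":497,"dy":-416,"wz":-1.1685},{"dx":497,"dy":-416,"wz":-1.1685},{"dx":497,"dy":-416,"wz":-1.1685},{"dx":497,"dy":-416,"wz":-1.1685}])

```text
invalid input
```

```bash
python3 - <<'E'
from h import *
s=snap('wrist','w1.png'); st=sense();print(st['time'],st['tool_pos'],st['tcp_rot']); print(np.round(s['extrinsics'],2).tolist())
for t,z in [('clamp',0),('seat',14),('jaw',14),('pivot',59),('lever_grip',82),('jar_centre',53),('jar',0),('short_jar',0),('cutter',0)]:
    print(t,[(np.round(r['pixel'],1).tolist(),round(r['score'],2),np.round(toz(s,r['pixel'],z),1)) for r in pinpoint('wrist',t)])
E
```

```text
1.4 [ 186.9451553  -570.15341745  404.703849  ] [ 1.79997030e+02 -1.26171357e-04  1.81509074e+01]
[[0.31, 0.91, 0.27, 255.72], [-0.95, 0.3, 0.09, -547.39], [0.0, -0.28, 0.96, 373.52], [0.0, 0.0, 0.0, 1.0]]
clamp []
seat []
jaw []
pivot []
lever_grip []
jar_centre []
jar []
short_jar []
cutter []
```

View pics/w1.png

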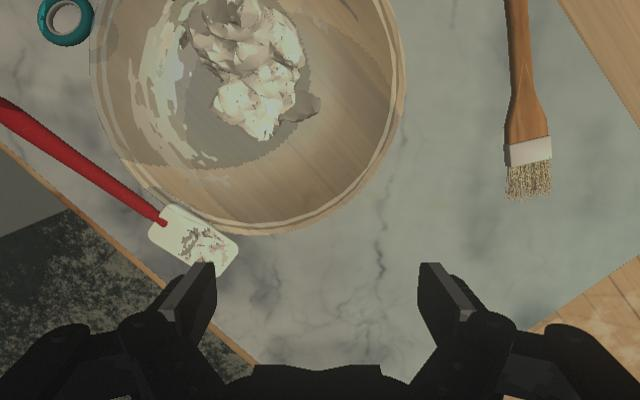

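The picture shows the gripper still over the cutting board with no vise in view, so that call was refused. I'll retry with all keys filled in.

Emit:
arm_command(plan=[{"jaw":0,"dx":497,"dy":-416,"dz":0,"wx":0,"wy":0,"wz":-1.1685},{"jaw":0,"dx":497,"dy":-416,"dz":0,"wx":0,"wy":0,"wz":-1.1685},{"jaw":0,"dx":497,"dy":-416,"dz":0,"wx":0,"wy":0,"wz":-1.1685},{"jaw":0,"dx":497,"dy":-416,"dz":0,"wx":0,"wy":0,"wz":-1.1685},{"jaw":0,"dx":497,"dy":-416,"dz":0,"wx":0,"wy":0,"wz":-1.1685},{"jaw":0,"dx":497,"dy":-416,"dz":0,"wx":0,"wy":0,"wz":-1.1685},{"jaw":0,"dx":497,"dy":-416,"dz":0,"wx":0,"wy":0,"wz":-1.1685},{"jaw":0,"dx":497,"dy":-416,"dz":0,"wx":0,"wy":0,"wz":-1.1685},{"jaw":0,"dx":497,"dy":-416,"dz":0,"wx":0,"wy":0,"wz":-1.1685},{"jaw":0,"dx":497,"dy":-416,"dz":0,"wx":0,"wy":0,"wz":-1.1685},{"jaw":0,"dx":497,"dy":-416,"dz":0,"wx":0,"wy":0,"wz":-1.1685},{"jaw":0,"dx":497,"dy":-416,"dz":0,"wx":0,"wy":0,"wz":-1.1685}])

```text
time: 3.05
tool_pos: [504.9, -58.8, 405.1]
tcp_rot: [179.9, 0.0, 85.1]
ft_force: [1.6, -1.4, -0.1]
finger_gap: 85.3
```

```bash
python3 - <<'E'
from h import *
s=snap('wrist','w1.png'); st=sense();print(st['time'],st['tool_pos'],st['tcp_rot']); print(np.round(s['extrinsics'],2).tolist())
for t,z in [('clamp',0),('seat',14),('jaw',14),('pivot',59),('lever_grip',82),('jar_centre',53),('jar',0)]:
    print(t,[(np.round(r['pixel'],1).tolist(),round(r['score'],2),np.round(toz(s,r['pixel'],z),1)) for r in pinpoint('wrist',t)])
E
```

```text
3.1 [507.22171458 -53.12444354 404.91342872] [179.8550352   -0.23718572  85.33234635]
[[1.0, 0.08, 0.02, 511.62], [-0.09, 0.96, 0.28, 13.07], [0.0, -0.28, 0.96, 373.89], [0.0, 0.0, 0.0, 1.0]]
clamp []
seat [([315.6, 35.9], 0.83, array([516.6,  75.7,  14. ]))]
jaw []
pivot []
lever_grip []
jar_centre [([232.9, 178.5], 0.76, array([426.3, -48.1,  53. ])), ([346.6, 208.1], 0.68, array([533. , -87.1,  53. ]))]
jar [([340.8, 195.0], 0.97, array([531. , -87.6,   0. ])), ([247.0, 167.2], 0.7, array([429.7, -47. ,   0. ])), ([313.6, 33.5], 0.49, array([515. ,  80.5,   0. ]))]
```

View pics/w1.png

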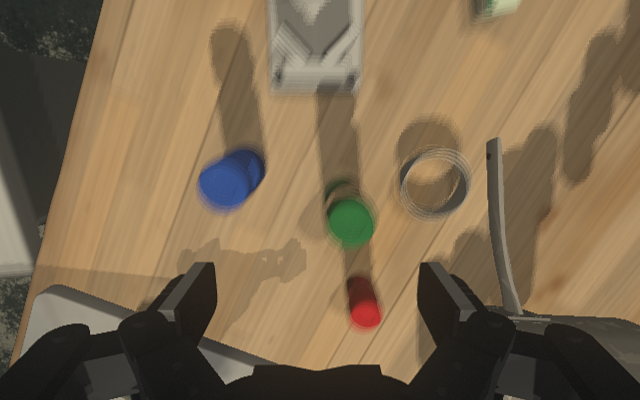

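The picture is motion-blurred. It shows the green lid at (350,222), blue at (230,180), red at (365,305) and the vee end at (315,60). I'll shift over and take a still.

Emit:
arm_command(plan=[{"jaw":0,"dx":50,"dy":0,"dz":0,"wx":0,"wy":0,"wz":0},{"jaw":0,"dx":90,"dy":0,"dz":0,"wx":0,"wy":0,"wz":0},{"jaw":0,"dx":90,"dy":0,"dz":0,"wx":0,"wy":0,"wz":0},{"jaw":0,"dx":90,"dy":0,"dz":0,"wx":0,"wy":0,"wz":0},{"jaw":0,"dx":90,"dy":0,"dz":0,"wx":0,"wy":0,"wz":0},{"jaw":0,"dx":90,"dy":0,"dz":0,"wx":0,"wy":0,"wz":0}])

```text
time: 4.05
tool_pos: [511.8, 27.5, 404.7]
tcp_rot: [180.0, 0.0, 85.0]
ft_force: [0.5, -0.6, -0.7]
finger_gap: 85.3
```

```bash
python3 - <<'E'
from h import *
s=snap('wrist','w2.png'); st=sense();print(st['time'],st['tool_pos'],st['tcp_rot']); print(np.round(s['extrinsics'],3).tolist())
for t,z in [('clamp',0),('seat',14),('jaw',14),('pivot',59),('lever_grip',82),('jar_centre',53),('jar',0)]:
    print(t,[(np.round(r['pixel'],1).tolist(),round(r['score'],2),np.round(toz(s,r['pixel'],z),1)) for r in pinpoint('wrist',t)])
E
```

```text
4.1 [511.81657029  27.54026062 404.74989569] [1.79994517e+02 1.03120121e-02 8.49852608e+01]
[[0.996, 0.085, 0.024, 518.688], [-0.088, 0.955, 0.282, 99.286], [0.001, -0.283, 0.959, 373.549], [0.0, 0.0, 0.0, 1.0]]
clamp [([316.0, 70.7], 0.85, array([521.2, 132. ,   0. ]))]
seat [([315.1, 126.3], 0.96, array([515.4,  77.6,  14. ]))]
jaw [([312.0, 75.9], 0.73, array([516.7, 126.3,  14. ]))]
pivot []
lever_grip []
jar_centre [([346.6, 289.1], 0.76, array([533.9, -90.1,  53. ])), ([240.5, 259.5], 0.59, array([427.5, -46.3,  53. ]))]
jar [([252.5, 240.1], 0.96, array([430.2, -46.9,   0. ])), ([336.9, 264.6], 0.7, array([526.9, -87.3,   0. ]))]
```

View pics/w2.png

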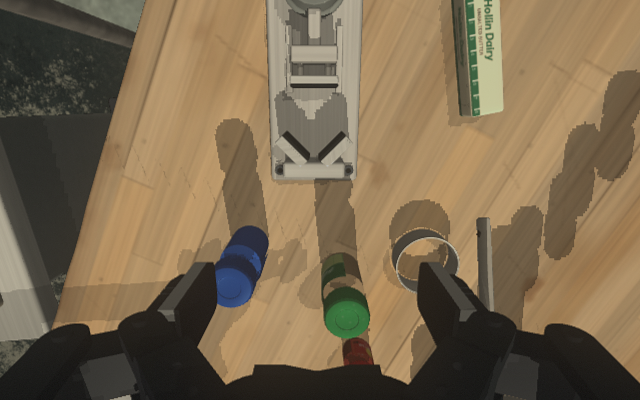

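```bash
python3 - <<'E'
import cv2
a=cv2.imread('pics/w2.png')[0:200,250:380]; cv2.imwrite('pics/w2c.png',cv2.resize(a,None,fx=3,fy=3,interpolation=3))
a=cv2.imread('pics/w2.png')[240:360,300:400]; cv2.imwrite('pics/w2d.png',cv2.resize(a,None,fx=5,fy=5,interpolation=3))
E
```

```text
(no output)
```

View pics/w2c.png

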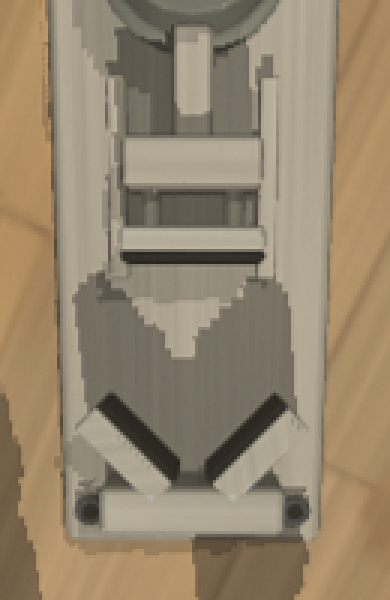

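View pics/w2d.png

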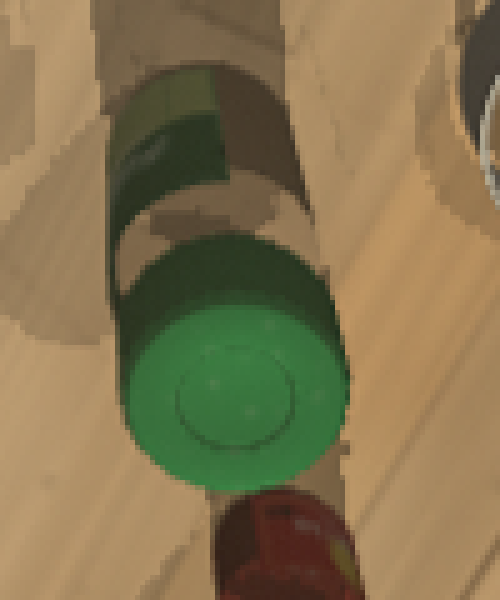

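```bash
python3 - <<'E'
from h import *
s=snapshot('wrist')
print('lid',toz(s,(347.4,319.6),106))
W=lambda u,v,z:toz(s,(u/3+250,v/3),z)
bl,br,tl,tr=W(66,536,14),W(320,536,14),W(52,100,14),W(335,100,14)
print(bl,br,tl,tr,np.linalg.norm(br-bl))
end=(bl+br)/2; top=(tl+tr)/2; d=end-top; print('yaw mid',np.degrees(np.arctan2(d[1],d[0])))
for a,b in((tl,bl),(tr,br)):
  d2=b-a; print(np.degrees(np.arctan2(d2[1],d2[0])))
e=br-bl; print('end edge yaw-90', np.degrees(np.arctan2(e[1],e[0]))-90)
u=d/np.linalg.norm(d); print('end',end, 'seat est from end (origin +110 or 112 - ):', end-55*u, end-57*u)
print('vee mid',W(193.5,480,50),'faces tip',W(110,395,50),W(278,395,50),(W(110,395,50)+W(278,395,50))/2)
print('jaw face mid top z46',W(193.5,262,46), W(193.5,252,46))
print('post',W(193,50,50))
E
```

```text
lid [530.38764206 -88.49382615 106.        ]
[464.44960242  28.3151711   14.        ] [555.01121801  20.46494618  14.        ] [477.44100086 169.40476988  14.        ] [567.32116719 161.63705032  14.        ] 90.90122248753292
yaw mid -95.122184056557
-95.2609070212619
-94.98348197855245
end edge yaw-90 -94.95423179132882
end [509.73041021  24.39005864  14.        ] seat est from end (origin +110 or 112 - ): [514.64080703  79.17042011  14.        ] [514.81936692  81.16243326  14.        ]
vee mid [512.37028127  50.03181057  50.        ] faces tip [488.92943597  78.58642978  50.        ] [540.7746244   74.09701244  50.        ] [514.85203018  76.34172111  50.        ]
jaw face mid top z46 [518.12276465 115.37976703  46.        ] [518.37429901 118.22629012  46.        ]
post [522.99172771 171.8401753   50.        ]
```

```bash
python3 - <<'E'
from h import *
plan_to([530.4,-88.5,310],84.95)
plan_to([530.4,-88.5,217],84.95)
E
```

```text
d [-115.2   28.5   94.7] w [ 0.     -0.      0.0026] rows 3.0371612161159374 0.01732540999849683
d [-115.2   28.5  187.7] w [ 0.     -0.      0.0026] rows 4.441932741109415 0.01732540999849683
```

Emit:
arm_command(plan=[{"jaw":0,"dx":-40,"dy":10,"dz":25,"wx":0,"wy":0,"wz":0},{"jaw":0,"dx":-80,"dy":20,"dz":50,"wx":0,"wy":0,"wz":0},{"jaw":0,"dx":-115.2,"dy":28.5,"dz":85,"wx":0,"wy":0,"wz":0},{"jaw":0,"dx":-115.2,"dy":28.5,"dz":95,"wx":0,"wy":0,"wz":0},{"jaw":0,"dx":-115.2,"dy":28.5,"dz":120,"wx":0,"wy":0,"wz":0},{"jaw":0,"dx":-115.2,"dy":28.5,"dz":145,"wx":0,"wy":0,"wz":0},{"jaw":0,"dx":-115.2,"dy":28.5,"dz":170,"wx":0,"wy":0,"wz":0},{"jaw":0,"dx":-115.2,"dy":28.5,"dz":187,"wx":0,"wy":0,"wz":0},{"jaw":0,"dx":-115.2,"dy":28.5,"dz":187,"wx":0,"wy":0,"wz":0},{"jaw":0,"dx":-115.2,"dy":28.5,"dz":187,"wx":0,"wy":0,"wz":0}])

```text
time: 5.5
tool_pos: [530.6, -88.0, 218.1]
tcp_rot: [-180.0, -0.0, 85.1]
ft_force: [0.6, -0.8, 1.3]
finger_gap: 85.4
```

```bash
python3 - <<'E'
from h import *
snap('wrist','w3.png');snap('scene','s3.png')
a=cv2.imread('pics/s3.png')[120:300,220:420]; cv2.imwrite('pics/s3.png',cv2.resize(a,None,fx=3,fy=3,interpolation=3))
print(sense()['tool_pos'])
E
```

```text
[531.2026806  -88.31348481 219.32648497]
```

View pics/w3.png

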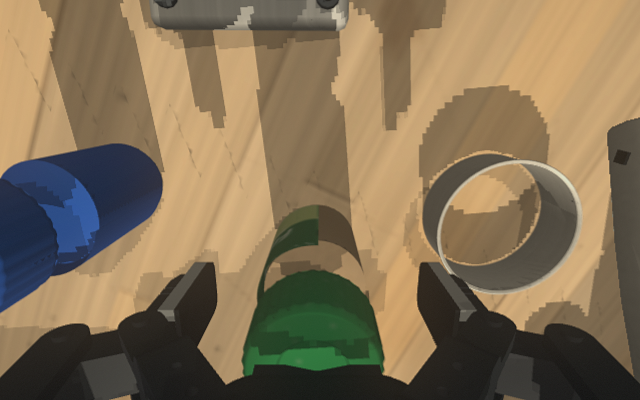

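View pics/s3.png

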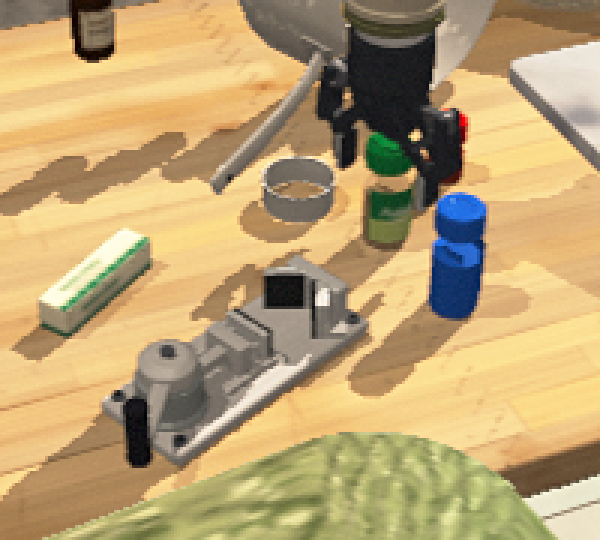

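Straddling the green jar: its lid at (314,330) sits midway between the pads, and the cutter at (500,220) and the blue jar are clear. Closing.

Emit:
arm_command(plan=[{"jaw":1,"dx":0,"dy":0,"dz":0,"wx":0,"wy":0,"wz":0},{"jaw":1,"dx":0,"dy":0,"dz":0,"wx":0,"wy":0,"wz":0},{"jaw":1,"dx":0,"dy":0,"dz":0,"wx":0,"wy":0,"wz":0},{"jaw":1,"dx":0,"dy":0,"dz":0,"wx":0,"wy":0,"wz":0},{"jaw":1,"dx":0,"dy":0,"dz":0,"wx":0,"wy":0,"wz":0},{"jaw":1,"dx":0,"dy":0,"dz":0,"wx":0,"wy":0,"wz":0},{"jaw":1,"dx":0,"dy":0,"dz":0,"wx":0,"wy":0,"wz":0},{"jaw":1,"dx":0,"dy":0,"dz":0,"wx":0,"wy":0,"wz":0}], squeeze=22)

```text
time: 6.4
tool_pos: [530.6, -88.4, 218.6]
tcp_rot: [180.0, -0.0, 85.1]
ft_force: [-1.5, 1.2, 5.7]
finger_gap: 44.7
```

```bash
python3 - <<'E'
from h import *
st=sense();print(st['tool_pos'],st['ft_force'],st['wrist_torque'])
plan_to([515.2,83.6,298],84.95)
E
```

```text
[530.64803474 -88.41157834 218.58640692] [-1.50534031  1.23510521  5.74274549] [0.25835521 0.43981791 0.05036528]
d [170.1 -30.  -79.4] w [ 0.0007 -0.      0.0026] rows 3.8017440011562287 0.017947506553718594
```

Emit:
arm_command(plan=[{"jaw":1,"dx":0,"dy":0,"dz":-20,"wx":0,"wy":0,"wz":0},{"jaw":1,"dx":0,"dy":0,"dz":-45,"wx":0,"wy":0,"wz":0},{"jaw":1,"dx":10,"dy":-2,"dz":-75,"wx":0,"wy":0,"wz":0},{"jaw":1,"dx":40,"dy":-7,"dz":-80,"wx":0,"wy":0,"wz":0},{"jaw":1,"dx":80,"dy":-14,"dz":-80,"wx":0,"wy":0,"wz":0},{"jaw":1,"dx":120,"dy":-21,"dz":-80,"wx":0,"wy":0,"wz":0},{"jaw":1,"dx":150,"dy":-26.5,"dz":-80,"wx":0,"wy":0,"wz":0},{"jaw":1,"dx":165,"dy":-29,"dz":-80,"wx":0,"wy":0,"wz":0},{"jaw":1,"dx":170,"dy":-30,"dz":-80,"wx":0,"wy":0,"wz":0},{"jaw":1,"dx":170,"dy":-30,"dz":-80,"wx":0,"wy":0,"wz":0},{"jaw":1,"dx":170,"dy":-30,"dz":-80,"wx":0,"wy":0,"wz":0},{"jaw":1,"dx":170,"dy":-30,"dz":-80,"wx":0,"wy":0,"wz":0}])

```text
time: 7.6
tool_pos: [515.2, 82.4, 297.7]
tcp_rot: [-180.0, 0.0, 85.0]
ft_force: [0.4, -0.5, -0.4]
finger_gap: 44.9
```

```bash
python3 - <<'E'
from h import *
snap('wrist','w4.png');s=snap('scene','s4.png');t=snap('top','t4.png')
a=cv2.imread('pics/s4.png')[120:300,220:420]; a=cv2.resize(a,None,fx=3,fy=3,interpolation=3)
b=cv2.imread('pics/t4.png')[150:300,190:390]; b=cv2.resize(b,None,fx=3,fy=3,interpolation=3)
cv2.imwrite('pics/s4.png',a);cv2.imwrite('pics/t4.png',b)
print(sense())
E
```

```text
{'time': 7.75, 'joint_pos': array([ 3.49364781e+00, -1.72325405e-01,  1.04664482e+02, -6.38444090e-03,
        7.55086590e+01,  8.46455708e+00]), 'qd': array([ 0.31010764, -0.09742507,  0.07303937,  0.07382405, -0.02874357,
        0.05898838]), 'joint_efforts': array([-3.55896853e-03, -4.76625788e+01, -4.78234613e+01, -7.20908807e-03,
        1.59423558e-03, -8.70747812e-03]), 'tool_pos': array([515.17999734,  82.72707063, 297.67137759]), 'tcp_rot': array([1.79999897e+02, 6.23403080e-03, 8.50306884e+01]), 'ft_force': array([ 0.47227378,  0.80466813, -1.64714744]), 'wrist_torque': array([0.02575806, 0.02129819, 0.01491382]), 'finger_gap': 44.69282474626409}
```

View pics/w4.png

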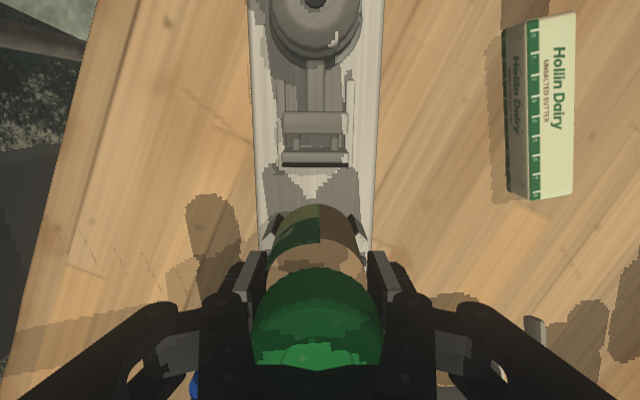

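View pics/s4.png

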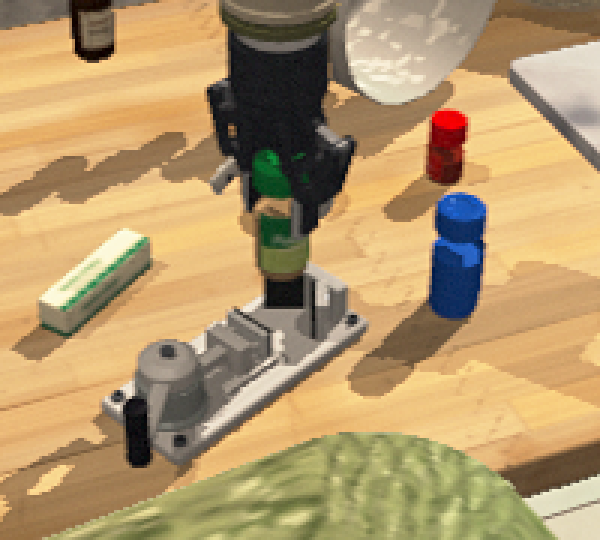

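```bash
python3 - <<'E'
from h import *
s=snapshot('wrist')
u=np.array([-np.sin(np.radians(5.0)),-np.cos(np.radians(5.0)),0]); v=np.array([-u[1],u[0],0]); seat=np.array([514.8,78.4,14])
for n,p,z in [('jawL',(282,165),46),('jawR',(348,165),46),('vee tips L',(273,212),50),('R',(357,212),50)]:
  w=toz(s,p,z); print(n,w,'along',(w-seat)@u,'lat',(w-seat)@v)
print(pinpoint('wrist','pivot'),pinpoint('wrist','jaw'))
im=s['pixels']
a=cv2.cvtColor(np.array(im,dtype=np.uint8),cv2.COLOR_RGB2BGR)[0:240,230:400]; cv2.imwrite('pics/w4c.png',cv2.resize(a,None,fx=3,fy=3,interpolation=3)[:600])
E
```

```text
jawL [496.34239633 118.75496026  46.        ] along -38.59271129173534 lat -21.9045334535194
jawR [539.14127144 115.00311313  46.        ] along -38.58530882710896 lat 21.058474044357645
vee tips L [487.19475012  88.61731913  50.        ] along -7.772483093262598 lat -28.390701606526186
R [542.86097622  83.73230312  50.        ] along -7.757687325748781 lat 27.4894548970502
[{'pixel': [316.8, 1.7], 'score': 0.69}] [{'pixel': [317.2, 147.1], 'score': 0.62}, {'pixel': [316.2, 0.0], 'score': 0.58}]
```

View pics/w4c.png

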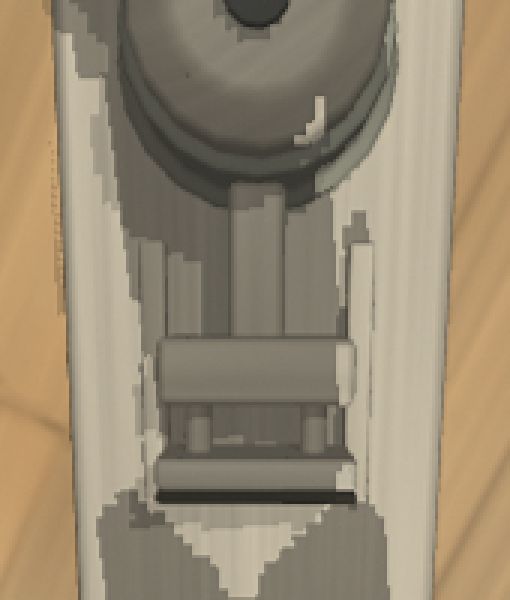

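The jar hangs above its place, and the jaw face (z46) is about 16 mm clear, lateral offset under 1 mm. Lowering.

Emit:
arm_command(plan=[{"jaw":1,"dx":0,"dy":0,"dz":20,"wx":0,"wy":0,"wz":0},{"jaw":1,"dx":0,"dy":0,"dz":40,"wx":0,"wy":0,"wz":0},{"jaw":1,"dx":0,"dy":0,"dz":52,"wx":0,"wy":0,"wz":0},{"jaw":1,"dx":0,"dy":0,"dz":58,"wx":0,"wy":0,"wz":0},{"jaw":1,"dx":0,"dy":0,"dz":61,"wx":0,"wy":0,"wz":0},{"jaw":1,"dx":0,"dy":0,"dz":62,"wx":0,"wy":0,"wz":0},{"jaw":1,"dx":0,"dy":0,"dz":62,"wx":0,"wy":0,"wz":0},{"jaw":1,"dx":0,"dy":0,"dz":62,"wx":0,"wy":0,"wz":0}])

```text
time: 8.7
tool_pos: [515.4, 83.6, 236.5]
tcp_rot: [179.9, -0.0, 85.1]
ft_force: [-0.0, 0.5, -1.2]
finger_gap: 44.7
```

Emit:
arm_command(plan=[{"jaw":1,"dx":0,"dy":0,"dz":0.5,"wx":0,"wy":0,"wz":0},{"jaw":1,"dx":0,"dy":0,"dz":1,"wx":0,"wy":0,"wz":0},{"jaw":1,"dx":0,"dy":0,"dz":1.5,"wx":0,"wy":0,"wz":0},{"jaw":1,"dx":0,"dy":0,"dz":1.5,"wx":0,"wy":0,"wz":0}])

```text
time: 9.1
tool_pos: [515.0, 83.6, 234.1]
tcp_rot: [-180.0, -0.0, 85.1]
ft_force: [0.6, -1.1, -0.8]
finger_gap: 44.6
```

Emit:
arm_command(plan=[{"jaw":1,"dx":0,"dy":0,"dz":0.5,"wx":0,"wy":0,"wz":0},{"jaw":1,"dx":0,"dy":0,"dz":1,"wx":0,"wy":0,"wz":0},{"jaw":1,"dx":0,"dy":0,"dz":1,"wx":0,"wy":0,"wz":0},{"jaw":1,"dx":0,"dy":0,"dz":1,"wx":0,"wy":0,"wz":0}])

```text
time: 9.5
tool_pos: [515.0, 83.5, 233.2]
tcp_rot: [-180.0, 0.0, 85.1]
ft_force: [-0.0, -1.3, -0.4]
finger_gap: 44.8
```

Emit:
arm_command(plan=[{"jaw":1,"dx":0,"dy":0,"dz":0.5,"wx":0,"wy":0,"wz":0},{"jaw":1,"dx":0,"dy":0,"dz":0.5,"wx":0,"wy":0,"wz":0},{"jaw":1,"dx":0,"dy":0,"dz":0.5,"wx":0,"wy":0,"wz":0}])

```text
time: 9.8
tool_pos: [515.1, 83.5, 232.7]
tcp_rot: [180.0, -0.0, 85.1]
ft_force: [-0.4, -0.3, -1.2]
finger_gap: 45.1
```

Emit:
arm_command(plan=[{"jaw":1,"dx":0,"dy":0,"dz":0.5,"wx":0,"wy":0,"wz":0},{"jaw":1,"dx":0,"dy":0,"dz":0.5,"wx":0,"wy":0,"wz":0},{"jaw":1,"dx":0,"dy":0,"dz":0.5,"wx":0,"wy":0,"wz":0}])

```text
time: 10.1
tool_pos: [515.1, 83.6, 232.6]
tcp_rot: [180.0, -0.0, 85.1]
ft_force: [-3.0, -0.6, 4.9]
finger_gap: 44.9
```

Foot is on the plate (about 5 N). Sliding toward the vee in small steps.

Emit:
arm_command(plan=[{"jaw":1,"dx":-0.5,"dy":0,"dz":-0.2,"wx":0,"wy":0,"wz":0},{"jaw":1,"dx":-1,"dy":0,"dz":-0.2,"wx":0,"wy":0,"wz":0},{"jaw":1,"dx":-1.5,"dy":0,"dz":-0.2,"wx":0,"wy":0,"wz":0},{"jaw":1,"dx":-2,"dy":0,"dz":-0.2,"wx":0,"wy":0,"wz":0},{"jaw":1,"dx":-2.5,"dy":0,"dz":-0.2,"wx":0,"wy":0,"wz":0},{"jaw":1,"dx":-3,"dy":0,"dz":-0.2,"wx":0,"wy":0,"wz":0},{"jaw":1,"dx":-3,"dy":0,"dz":-0.2,"wx":0,"wy":0,"wz":0}])

```text
time: 10.8
tool_pos: [514.9, 81.0, 232.6]
tcp_rot: [180.0, -0.1, 85.1]
ft_force: [0.6, 5.3, 3.3]
finger_gap: 44.3
```

Emit:
arm_command(plan=[{"jaw":1,"dx":-0.5,"dy":0,"dz":0,"wx":0,"wy":0,"wz":0},{"jaw":1,"dx":-1,"dy":0,"dz":0,"wx":0,"wy":0,"wz":0},{"jaw":1,"dx":-1,"dy":0,"dz":0,"wx":0,"wy":0,"wz":0},{"jaw":1,"dx":-1,"dy":0,"dz":0,"wx":0,"wy":0,"wz":0}])

```text
time: 11.2
tool_pos: [514.7, 80.4, 232.6]
tcp_rot: [180.0, -0.1, 85.1]
ft_force: [-1.2, 7.6, 4.5]
finger_gap: 45.1
```

Emit:
arm_command(plan=[{"jaw":1,"dx":-0.3,"dy":0,"dz":-0.3,"wx":0,"wy":0,"wz":0},{"jaw":1,"dx":-0.6,"dy":0,"dz":-0.3,"wx":0,"wy":0,"wz":0},{"jaw":1,"dx":-0.6,"dy":0,"dz":-0.3,"wx":0,"wy":0,"wz":0}])

```text
time: 11.5
tool_pos: [514.5, 79.9, 232.6]
tcp_rot: [-180.0, -0.1, 85.1]
ft_force: [-0.4, 8.7, 2.6]
finger_gap: 44.9
```

```bash
python3 - <<'E'
from h import *
st=sense();print(st['tool_pos'],st['ft_force'],st['wrist_torque'])
s=snap('wrist','w5.png')
a=cv2.imread('pics/w5.png')[150:400,200:440]; a=cv2.resize(a,None,fx=2.4,fy=2.4,interpolation=3); cv2.imwrite('pics/w5c.png',a)
print([(r['pixel'],r['score']) for r in pinpoint('wrist','jar')],[(r['pixel'],r['score']) for r in pinpoint('wrist','seat')])
s=snap('scene','s5.png')
a=cv2.imread('pics/s5.png')[150:280,250:370]; a=cv2.resize(a,None,fx=4.5,fy=4.5,interpolation=3); cv2.imwrite('pics/s5.png',a)
E
```

```text
[514.47721069  79.94898543 232.63555791] [-0.44744585  8.72612618  2.58423374] [1.74372048 0.02599513 0.097122  ]
[] [([317.2, 157.7], 0.7)]
```

View pics/w5c.png

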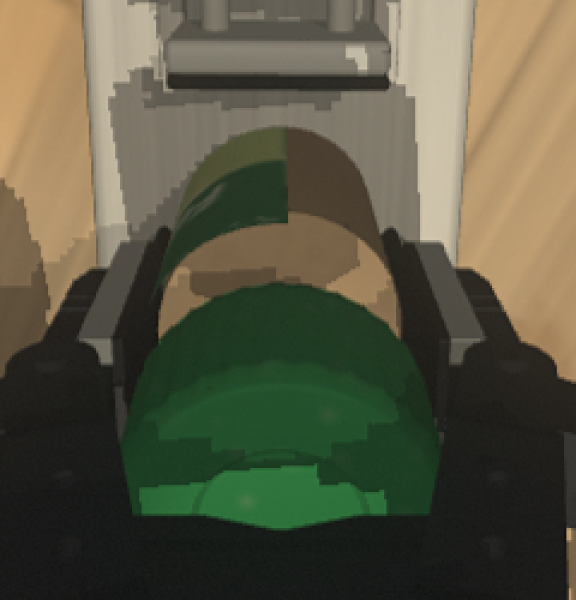

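View pics/s5.png

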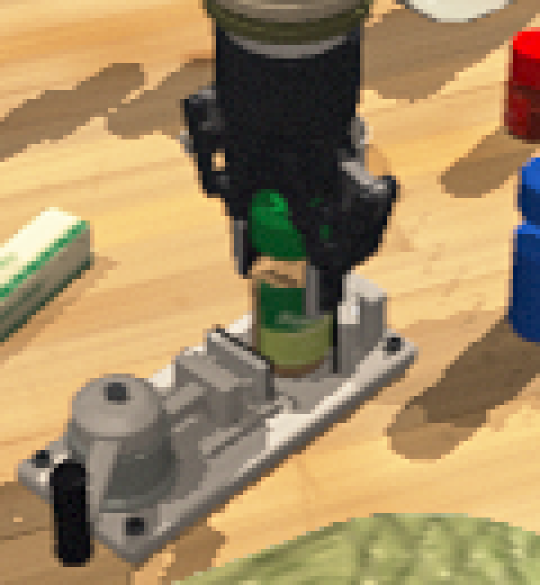

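Emit:
arm_command(plan=[{"jaw":0.35,"dx":0,"dy":0,"dz":0,"wx":0,"wy":0,"wz":0},{"jaw":0.3,"dx":0,"dy":0,"dz":0,"wx":0,"wy":0,"wz":0},{"jaw":0.2,"dx":0,"dy":0,"dz":0,"wx":0,"wy":0,"wz":0},{"jaw":0.1,"dx":0,"dy":0,"dz":0,"wx":0,"wy":0,"wz":0},{"jaw":0,"dx":0,"dy":0,"dz":0,"wx":0,"wy":0,"wz":0},{"jaw":0,"dx":0,"dy":0,"dz":0,"wx":0,"wy":0,"wz":0}])

```text
time: 12.3
tool_pos: [514.6, 78.8, 232.7]
tcp_rot: [-180.0, 0.0, 85.1]
ft_force: [-0.5, 0.6, -0.5]
finger_gap: 85.4
```

```bash
python3 - <<'E'
from h import *
s=snap('wrist','w6.png')
a=cv2.imread('pics/w6.png')[150:400,200:440]; a=cv2.resize(a,None,fx=2.4,fy=2.4,interpolation=3); cv2.imwrite('pics/w6c.png',a)
print(sense()['tool_pos'])
w=toz(s,(318.8,203.3),14); print(w)
E
```

```text
[514.66930044  78.87697635 232.70186151]
[518.03420434  96.47008636  14.        ]
```

View pics/w6c.png

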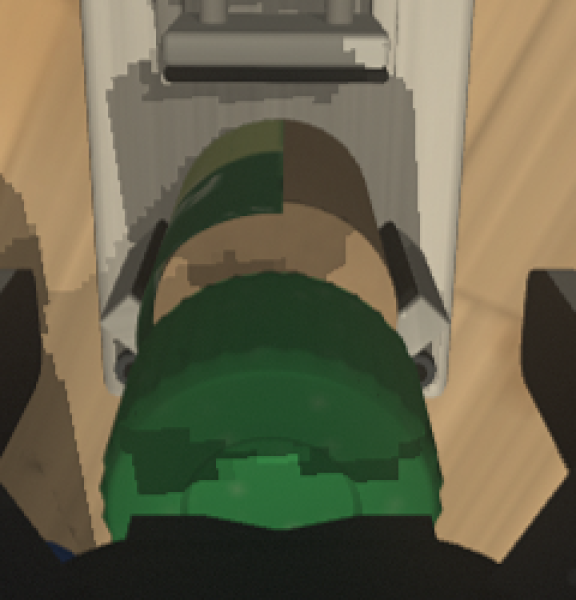

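Jar stands against both faces, symmetric between the vee faces at crop (140,270)/(410,270). Rising, then over to the lever grip.

```bash
python3 - <<'E'
from h import *
plan_to([475,286.5,345],123)
E
```

```text
d [ 203.5  -57.3 -112.3] w [ 0.      0.     -0.6616] rows 4.7871430000406345 4.412948617563938
```

Emit:
arm_command(plan=[{"jaw":0,"dx":0,"dy":0,"dz":-25,"wx":0,"wy":0,"wz":0},{"jaw":0,"dx":0,"dy":0,"dz":-65,"wx":0,"wy":0,"wz":0},{"jaw":0,"dx":0,"dy":0,"dz":-105,"wx":0,"wy":0,"wz":0},{"jaw":0,"dx":40,"dy":-11,"dz":-112,"wx":0,"wy":0,"wz":-0.13},{"jaw":0,"dx":80,"dy":-22,"dz":-112,"wx":0,"wy":0,"wz":-0.26},{"jaw":0,"dx":120,"dy":-34,"dz":-112,"wx":0,"wy":0,"wz":-0.39},{"jaw":0,"dx":160,"dy":-45,"dz":-112,"wx":0,"wy":0,"wz":-0.52},{"jaw":0,"dx":190,"dy":-53,"dz":-112,"wx":0,"wy":0,"wz":-0.65},{"jaw":0,"dx":203.5,"dy":-57,"dz":-112,"wx":0,"wy":0,"wz":-0.66},{"jaw":0,"dx":203.5,"dy":-57,"dz":-112,"wx":0,"wy":0,"wz":-0.66},{"jaw":0,"dx":203.5,"dy":-57,"dz":-112,"wx":0,"wy":0,"wz":-0.66}])

```text
time: 13.45
tool_pos: [475.4, 286.1, 344.5]
tcp_rot: [-180.0, 0.0, 122.8]
ft_force: [-0.5, -0.1, 0.7]
finger_gap: 85.6
```

```bash
python3 - <<'E'
from h import *
s=snap('wrist','w7.png'); print(sense()['tool_pos'],sense()['tcp_rot'])
for t,z in [('pivot',59),('lever_grip',82),('lever',48),('jar_centre',67)]:
    print(t,[(np.round(r['pixel'],1).tolist(),round(r['score'],2),np.round(toz(s,r['pixel'],z),1)) for r in pinpoint('wrist',t)])
s=snap('top','t7.png')
a=cv2.imread('pics/t7.png')[150:300,190:390]; a=cv2.resize(a,None,fx=4,fy=4,interpolation=3); cv2.imwrite('pics/t7.png',a)
E
```

```text
[475.52059095 285.61835889 344.54122844] [-1.79970413e+02  3.08499829e-02  1.22769634e+02]
pivot [([316.7, 305.3], 0.79, array([526. , 208.5,  59. ]))]
lever_grip [([323.4, 203.9], 0.79, array([477.7, 292.4,  82. ])), ([275.0, 322.6], 0.63, array([498.8, 190.2,  82. ]))]
lever [([317.4, 296.2], 0.56, array([525.4, 210.6,  48. ])), ([238.8, 362.0], 0.25, array([501.3, 111.9,  48. ]))]
jar_centre [([319.2, 304.6], 0.52, array([524.6, 214.6,  67. ]))]
```

View pics/w7.png

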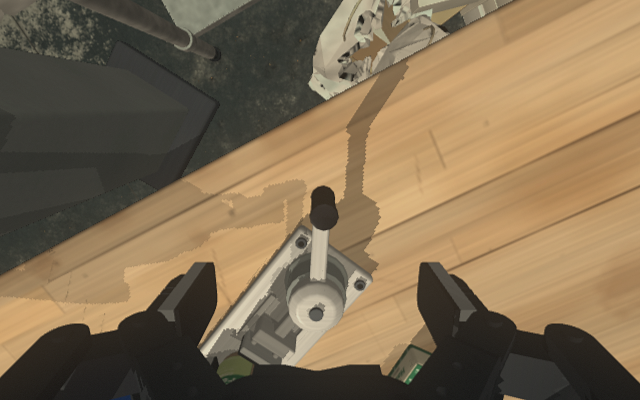

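View pics/t7.png

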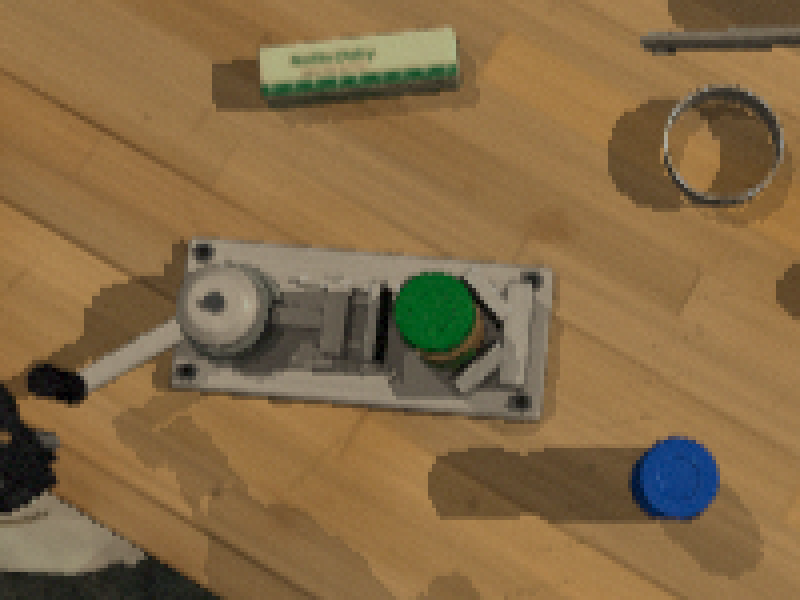

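```bash
python3 - <<'E'
from h import *
s=snapshot('wrist')
a=cv2.imread('pics/w7.png')[170:330,260:400]; cv2.imwrite('pics/w7c.png',cv2.resize(a,None,fx=4,fy=4,interpolation=3)[:600])
P=np.array([526.1,208.2])
for px,z in [((323,196),104),((322,222),58),((323.4,203.9),82)]:
    w=toz(s,px,z); d=w[:2]-P; print(w,np.hypot(*d),np.degrees(np.arctan2(d[1],d[0])))
E
```

```text
[471.07096639 301.5334192  104.        ] 108.34815033359325 120.52344182562642
[489.44435928 273.39332254  58.        ] 74.79174620305989 119.34733546039773
[478.00361592 292.13524279  82.        ] 96.73875719499793 119.81347449010248
```

View pics/w7c.png

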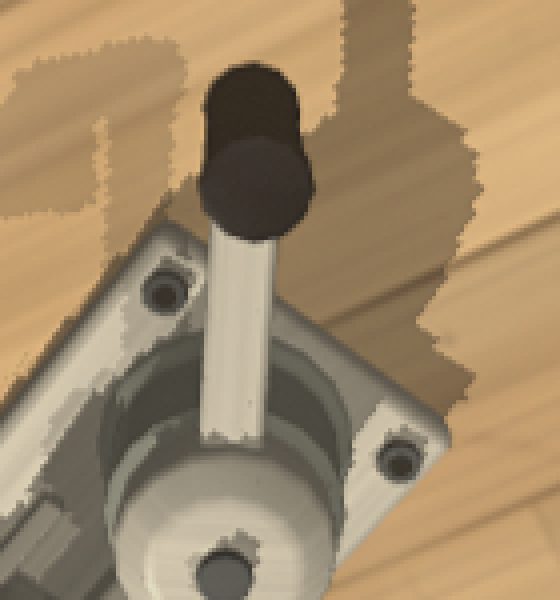

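```bash
python3 - <<'E'
from h import *
s=snapshot('wrist')
P=np.array([526.1,208.2])
for px,z in [((324,216.8),104),((322.8,195.5),50),((323.4,204.5),82),((323.4,206.5),77)]:
    w=toz(s,px,z); d=w[:2]-P; print(w,np.hypot(*d),np.degrees(np.arctan2(d[1],d[0])))
for z in (70,80,90): print(z,toz(s,(316,313.7),z))
E
```

```text
[479.15428452 290.38971027 104.        ] 94.65225130034891 119.73445747806439
[479.34854866 290.40562673  50.        ] 94.56988563107384 119.62747509765084
[478.18704821 291.93688583  82.        ] 96.47547356005012 119.77752276267529
[479.8950502  289.49420017  77.        ] 93.50745621556993 119.61247575486595
70 [526.26398477 207.52349483  70.        ]
80 [522.60953438 213.23112759  80.        ]
90 [518.955084   218.93876034  90.        ]
```

Grip found at (479,290), 95 mm from the axis at bearing 119.7°. I'll push it with one pad's inner face, the fingers open wide so nothing squeezes.

```bash
python3 - <<'E'
from h import *
plan_to([500.9,302.8,226],119.7)
for D in np.arange(0.04,0.49,0.04):
    t=30; print(round(D,2), round(95*(np.cos(D)-1)-t*np.sin(D),1), round(95*np.sin(D)+t*(np.cos(D)-1),1))
E
```

```text
d [  0.3  30.5 118.8] w [0.    0.    0.055] rows 2.4521386394847884 0.3665738487769777
0.04 -1.3 3.8
0.08 -2.7 7.5
0.12 -4.3 11.2
0.16 -6.0 14.8
0.2 -7.9 18.3
0.24 -9.9 21.7
0.28 -12.0 25.1
0.32 -14.3 28.4
0.36 -16.7 31.5
0.4 -19.2 34.6
0.44 -21.8 37.6
0.48 -24.6 40.5
```

Emit:
arm_command(plan=[{"jaw":0,"dx":0,"dy":20,"dz":0,"wx":0,"wy":0,"wz":0.055},{"jaw":0,"dx":0,"dy":30.5,"dz":10,"wx":0,"wy":0,"wz":0.055},{"jaw":0,"dx":0,"dy":30.5,"dz":40,"wx":0,"wy":0,"wz":0.055},{"jaw":0,"dx":0,"dy":30.5,"dz":70,"wx":0,"wy":0,"wz":0.055},{"jaw":0,"dx":0,"dy":30.5,"dz":100,"wx":0,"wy":0,"wz":0.055},{"jaw":0,"dx":0,"dy":30.5,"dz":119,"wx":0,"wy":0,"wz":0.055},{"jaw":0,"dx":0,"dy":30.5,"dz":119,"wx":0,"wy":0,"wz":0.055},{"jaw":0,"dx":0,"dy":30.5,"dz":119,"wx":0,"wy":0,"wz":0.055}])

```text
time: 14.65
tool_pos: [500.9, 303.1, 226.0]
tcp_rot: [-180.0, 0.0, 119.8]
ft_force: [-0.1, -0.3, 0.7]
finger_gap: 85.3
```

```bash
python3 - <<'E'
from h import *
s=snap('wrist','w8.png'); print(sense()['tool_pos'],sense()['tcp_rot'],sense()['ft_force'])
E
```

```text
[501.45348089 303.30532554 227.08501515] [1.79903363e+02 8.12230933e-03 1.19749884e+02] [ 0.01980689 -0.21291675  0.78503483]
```

View pics/w8.png

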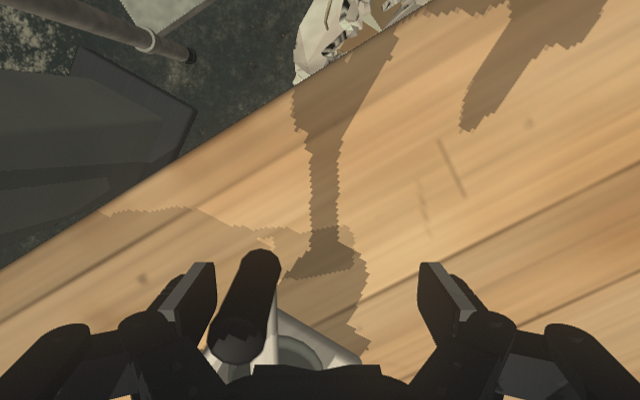

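Grip at (240,310) lies just inside the trailing (left) pad. Starting the sweep.

Emit:
arm_command(plan=[{"jaw":0,"dx":-1.3,"dy":3.8,"dz":0,"wx":0,"wy":0,"wz":0.04},{"jaw":0,"dx":-2.7,"dy":7.5,"dz":0,"wx":0,"wy":0,"wz":0.08},{"jaw":0,"dx":-4.3,"dy":11.2,"dz":0,"wx":0,"wy":0,"wz":0.12},{"jaw":0,"dx":-6.0,"dy":14.8,"dz":0,"wx":0,"wy":0,"wz":0.16},{"jaw":0,"dx":-7.9,"dy":18.3,"dz":0,"wx":0,"wy":0,"wz":0.2},{"jaw":0,"dx":-9.9,"dy":21.7,"dz":0,"wx":0,"wy":0,"wz":0.24},{"jaw":0,"dx":-12,"dy":25.1,"dz":0,"wx":0,"wy":0,"wz":0.28}])

```text
time: 15.4
tool_pos: [529.6, 305.6, 228.2]
tcp_rot: [179.8, -0.0, 103.6]
ft_force: [-0.4, -0.5, -0.5]
finger_gap: 85.4
```

```bash
cat >> h.py <<'E'
P=np.array([526.1,208.2])
def lev(n):
    s=snap('wrist',n); st=sense(); d=st['tool_pos'][:2]-P; y=np.radians(st['tcp_rot'][2]); xx=np.array([np.cos(y),np.sin(y)]); yy=np.array([np.sin(y),-np.cos(y)])
    f=st['ft_force'][:2]
    print('t',st['time'],'z',st['tool_pos'][2],'yaw',st['tcp_rot'][2],'r,t',d@xx,d@yy,'F rad,tan',f@xx,f@yy, st['ft_force'][2])
E
python3 -c "
from h import *
lev('w9.png')"
```

```text
t 15.45 z 228.2506803028255 yaw 103.48072258044465 r,t 93.74954648478862 26.519412202145254 F rad,tan 0.023462263223175815 0.21823122643820375 0.5879758068132435
```

View pics/w9.png

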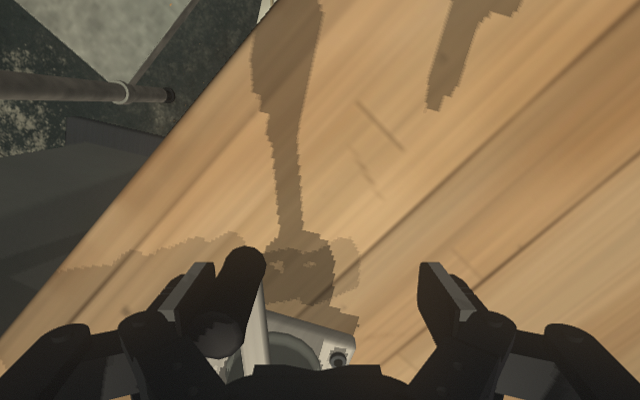

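Grip now against the left pad at (215,280). Continuing.

Emit:
arm_command(plan=[{"jaw":0,"dx":-1.3,"dy":3.8,"dz":0,"wx":0,"wy":0,"wz":0.04},{"jaw":0,"dx":-2.7,"dy":7.5,"dz":0,"wx":0,"wy":0,"wz":0.08},{"jaw":0,"dx":-4.3,"dy":11.2,"dz":0,"wx":0,"wy":0,"wz":0.12},{"jaw":0,"dx":-6.0,"dy":14.8,"dz":0,"wx":0,"wy":0,"wz":0.16},{"jaw":0,"dx":-7.9,"dy":18.3,"dz":0,"wx":0,"wy":0,"wz":0.2},{"jaw":0,"dx":-9.9,"dy":21.7,"dz":0,"wx":0,"wy":0,"wz":0.24}])

```text
time: 16.05
tool_pos: [552.7, 301.0, 227.7]
tcp_rot: [179.9, -0.1, 89.9]
ft_force: [-0.2, 0.5, -0.1]
finger_gap: 85.5
```

```bash
python3 -c "
from h import *
lev('w10.png')"
```

```text
t 16.1 z 227.77505141796868 yaw 89.77430292115368 r,t 92.72065401851319 26.737416642137063 F rad,tan 0.2994335568064113 -0.02916397373233434 -0.07258683182868914
```

View pics/w10.png

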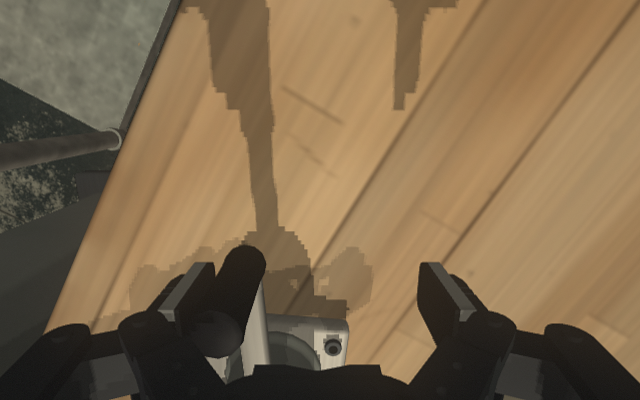

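Emit:
arm_command(plan=[{"jaw":0,"dx":-0.8,"dy":3.8,"dz":0,"wx":0,"wy":0,"wz":0.04},{"jaw":0,"dx":-2,"dy":7.5,"dz":0,"wx":0,"wy":0,"wz":0.08},{"jaw":0,"dx":-3.3,"dy":11.2,"dz":0,"wx":0,"wy":0,"wz":0.12},{"jaw":0,"dx":-4.7,"dy":14.8,"dz":0,"wx":0,"wy":0,"wz":0.16},{"jaw":0,"dx":-6.4,"dy":18.3,"dz":0,"wx":0,"wy":0,"wz":0.2},{"jaw":0,"dx":-6.4,"dy":18.3,"dz":0,"wx":0,"wy":0,"wz":0.2}])

```text
time: 16.7
tool_pos: [571.0, 294.3, 227.2]
tcp_rot: [179.9, -0.1, 78.5]
ft_force: [0.4, 0.4, -0.8]
finger_gap: 85.3
```

```bash
python3 -c "
from h import *
lev('w11.png')"
```

```text
t 16.75 z 226.9661402352742 yaw 78.60311777030844 r,t 93.36668699173656 26.747946531610957 F rad,tan 0.569840204816135 -0.49366562202373826 0.2929357855938682
```

View pics/w11.png

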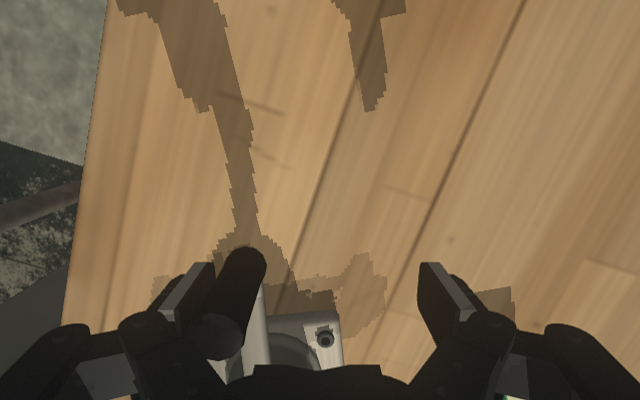

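Emit:
arm_command(plan=[{"jaw":0,"dx":-0.6,"dy":2.9,"dz":0,"wx":0,"wy":0,"wz":0.03},{"jaw":0,"dx":-1.4,"dy":5.7,"dz":0,"wx":0,"wy":0,"wz":0.06},{"jaw":0,"dx":-2.3,"dy":8.4,"dz":0,"wx":0,"wy":0,"wz":0.09},{"jaw":0,"dx":-3.3,"dy":11.2,"dz":0,"wx":0,"wy":0,"wz":0.12},{"jaw":0,"dx":-3.3,"dy":11.2,"dz":0,"wx":0,"wy":0,"wz":0.12}])

```text
time: 17.25
tool_pos: [581.0, 288.6, 225.7]
tcp_rot: [180.0, -0.0, 71.5]
ft_force: [-0.3, -0.5, -0.6]
finger_gap: 85.7
```

Emit:
arm_command(plan=[{"jaw":0,"dx":-0.6,"dy":2.9,"dz":0,"wx":0,"wy":0,"wz":0.03},{"jaw":0,"dx":-1.4,"dy":5.7,"dz":0,"wx":0,"wy":0,"wz":0.06},{"jaw":0,"dx":-2.3,"dy":8.4,"dz":0,"wx":0,"wy":0,"wz":0.09},{"jaw":0,"dx":-3.3,"dy":11.2,"dz":0,"wx":0,"wy":0,"wz":0.12},{"jaw":0,"dx":-3.3,"dy":11.2,"dz":0,"wx":0,"wy":0,"wz":0.12}])

```text
time: 17.75
tool_pos: [590.2, 282.0, 225.4]
tcp_rot: [-180.0, 0.0, 64.7]
ft_force: [-3.5, -0.3, -0.4]
finger_gap: 85.8
```

```bash
python3 -c "
from h import *
lev('w12.png')"
```

```text
t 17.8 z 225.40428172044605 yaw 64.73794393386768 r,t 94.1364351016638 26.394125277113044 F rad,tan -0.320061316942423 -3.3143085250774327 -0.9513334255410288
```

View pics/w12.png

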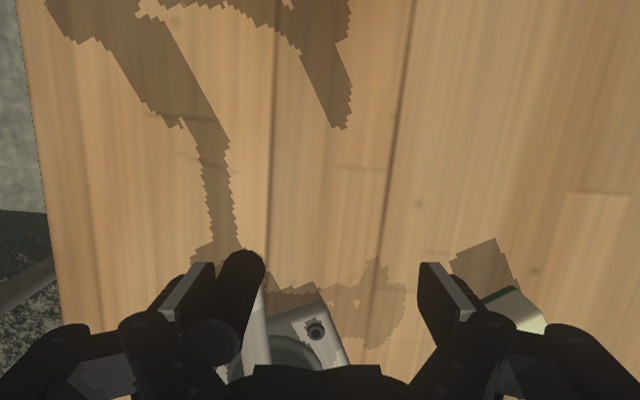

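Resistance of 3.3 N, so the jaw has met the jar. Going slower now.

Emit:
arm_command(plan=[{"jaw":0,"dx":-0.4,"dy":1.9,"dz":0,"wx":0,"wy":0,"wz":0.02},{"jaw":0,"dx":-1,"dy":3.8,"dz":0,"wx":0,"wy":0,"wz":0.04},{"jaw":0,"dx":-1.6,"dy":5.6,"dz":0,"wx":0,"wy":0,"wz":0.06},{"jaw":0,"dx":-1.6,"dy":5.6,"dz":0,"wx":0,"wy":0,"wz":0.06}])

```text
time: 18.2
tool_pos: [594.7, 278.1, 225.5]
tcp_rot: [-180.0, 0.0, 61.3]
ft_force: [-3.1, -0.0, -1.7]
finger_gap: 85.6
```

Emit:
arm_command(plan=[{"jaw":0,"dx":-0.4,"dy":1.9,"dz":0,"wx":0,"wy":0,"wz":0.02},{"jaw":0,"dx":-1,"dy":3.8,"dz":0,"wx":0,"wy":0,"wz":0.04},{"jaw":0,"dx":-1.6,"dy":5.6,"dz":0,"wx":0,"wy":0,"wz":0.06},{"jaw":0,"dx":-1.6,"dy":5.6,"dz":0,"wx":0,"wy":0,"wz":0.06}])

```text
time: 18.6
tool_pos: [598.9, 274.1, 225.7]
tcp_rot: [180.0, -0.0, 57.8]
ft_force: [-3.9, -0.2, -1.9]
finger_gap: 85.5
```

```bash
python3 -c "
from h import *
lev('w13.png');s=snap('scene','s13.png')
a=cv2.imread('pics/s13.png')[150:280,250:370]; a=cv2.resize(a,None,fx=4.5,fy=4.5,interpolation=3); cv2.imwrite('pics/s13.png',a)"
```

```text
t 18.65 z 225.70347854390164 yaw 57.86430234374752 r,t 94.5832330335161 26.552375784971417 F rad,tan -0.9369714434416256 -3.2541777272740804 -1.2244011283937193
```

View pics/s13.png

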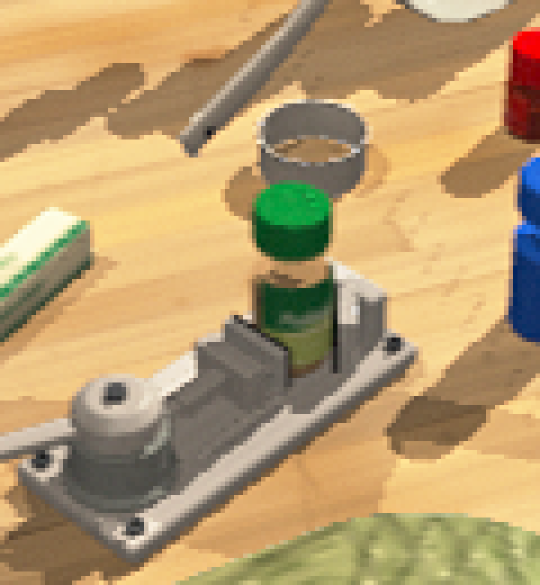

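The jar is upright with the jaw against it. Continuing in small arcs, watching for the drop in force.

Emit:
arm_command(plan=[{"jaw":0,"dx":-0.5,"dy":1.9,"dz":0,"wx":0,"wy":0,"wz":0.02},{"jaw":0,"dx":-1.1,"dy":3.8,"dz":0,"wx":0,"wy":0,"wz":0.04},{"jaw":0,"dx":-1.7,"dy":5.6,"dz":0,"wx":0,"wy":0,"wz":0.06},{"jaw":0,"dx":-1.7,"dy":5.6,"dz":0,"wx":0,"wy":0,"wz":0.06}])

```text
time: 19.1
tool_pos: [602.8, 269.7, 225.8]
tcp_rot: [180.0, -0.0, 54.4]
ft_force: [-3.2, 1.0, -1.6]
finger_gap: 85.6
```

Emit:
arm_command(plan=[{"jaw":0,"dx":-0.5,"dy":1.9,"dz":0,"wx":0,"wy":0,"wz":0.02},{"jaw":0,"dx":-1.1,"dy":3.8,"dz":0,"wx":0,"wy":0,"wz":0.04},{"jaw":0,"dx":-1.1,"dy":3.8,"dz":0,"wx":0,"wy":0,"wz":0.04}])

```text
time: 19.4
tool_pos: [605.3, 266.6, 225.8]
tcp_rot: [180.0, -0.0, 52.1]
ft_force: [-3.5, 1.7, -2.3]
finger_gap: 85.6
```

Emit:
arm_command(plan=[{"jaw":0,"dx":-0.5,"dy":1.9,"dz":0,"wx":0,"wy":0,"wz":0.02},{"jaw":0,"dx":-1.1,"dy":3.8,"dz":0,"wx":0,"wy":0,"wz":0.04},{"jaw":0,"dx":-1.1,"dy":3.8,"dz":0,"wx":0,"wy":0,"wz":0.04}])

```text
time: 19.7
tool_pos: [607.6, 263.3, 225.8]
tcp_rot: [180.0, -0.0, 49.8]
ft_force: [-2.9, 0.5, -1.3]
finger_gap: 85.3
```

```bash
python3 -c "
from h import *
lev('w14.png')"
```

```text
t 19.75 z 225.77864961577185 yaw 49.84037932323322 r,t 94.7200579133448 26.61114881892976 F rad,tan -1.1783270990348305 -2.4826169003313803 -0.6591375388053159
```

View pics/w14.png

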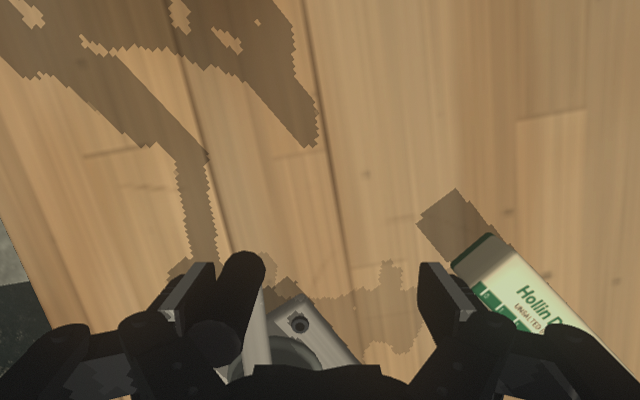

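Grip still on the left pad at (230,300), force about 3 N. On in 0.04 rad steps.

Emit:
arm_command(plan=[{"jaw":0,"dx":-0.5,"dy":1.9,"dz":0,"wx":0,"wy":0,"wz":0.02},{"jaw":0,"dx":-1.1,"dy":3.8,"dz":0,"wx":0,"wy":0,"wz":0.04},{"jaw":0,"dx":-1.1,"dy":3.8,"dz":0,"wx":0,"wy":0,"wz":0.04}])

```text
time: 20.05
tool_pos: [609.8, 260.1, 225.8]
tcp_rot: [180.0, -0.0, 47.5]
ft_force: [-2.5, 1.4, -1.4]
finger_gap: 85.4
```

Emit:
arm_command(plan=[{"jaw":0,"dx":-0.5,"dy":1.9,"dz":0,"wx":0,"wy":0,"wz":0.02},{"jaw":0,"dx":-1.1,"dy":3.8,"dz":0,"wx":0,"wy":0,"wz":0.04},{"jaw":0,"dx":-1.1,"dy":3.8,"dz":0,"wx":0,"wy":0,"wz":0.04}])

```text
time: 20.35
tool_pos: [611.9, 256.6, 225.8]
tcp_rot: [180.0, -0.0, 45.2]
ft_force: [-3.0, 1.1, -1.5]
finger_gap: 85.1
```

```bash
python3 -c "
from h import *
lev('w15.png')"
```

```text
t 20.4 z 225.78920103053022 yaw 45.25112444525919 r,t 94.79987514758916 26.73445084806253 F rad,tan -1.099943616035505 -3.334870906234981 -1.5822776522565483
```

View pics/w15.png

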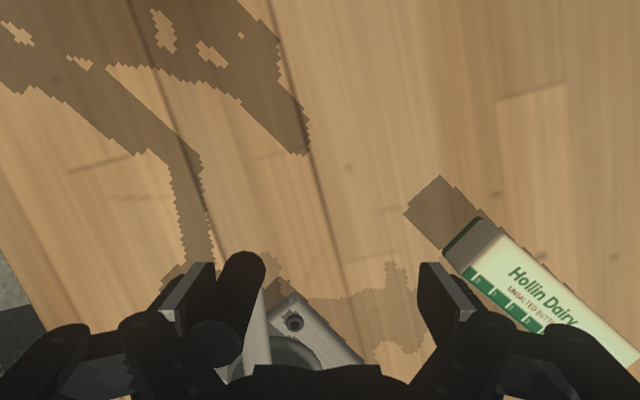

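Emit:
arm_command(plan=[{"jaw":0,"dx":-0.5,"dy":1.9,"dz":0,"wx":0,"wy":0,"wz":0.02},{"jaw":0,"dx":-1.1,"dy":3.8,"dz":0,"wx":0,"wy":0,"wz":0.04},{"jaw":0,"dx":-1.1,"dy":3.8,"dz":0,"wx":0,"wy":0,"wz":0.04}])

```text
time: 20.7
tool_pos: [613.8, 253.2, 225.8]
tcp_rot: [180.0, -0.0, 42.9]
ft_force: [-3.5, 2.1, -2.0]
finger_gap: 85.6
```

Emit:
arm_command(plan=[{"jaw":0,"dx":-0.5,"dy":1.9,"dz":0,"wx":0,"wy":0,"wz":0.02},{"jaw":0,"dx":-1.1,"dy":3.8,"dz":0,"wx":0,"wy":0,"wz":0.04},{"jaw":0,"dx":-1.1,"dy":3.8,"dz":0,"wx":0,"wy":0,"wz":0.04}])

```text
time: 21.0
tool_pos: [615.5, 249.6, 225.8]
tcp_rot: [180.0, -0.0, 40.6]
ft_force: [-2.4, 0.9, -1.2]
finger_gap: 85.1
```

```bash
python3 -c "
from h import *
lev('w16.png')"
```

```text
t 21.05 z 225.79714617472584 yaw 40.67262986587604 r,t 94.88058375002724 26.77121609814949 F rad,tan -2.8089218817279007 -1.9941513450090316 -2.0967896922195255
```

View pics/w16.png

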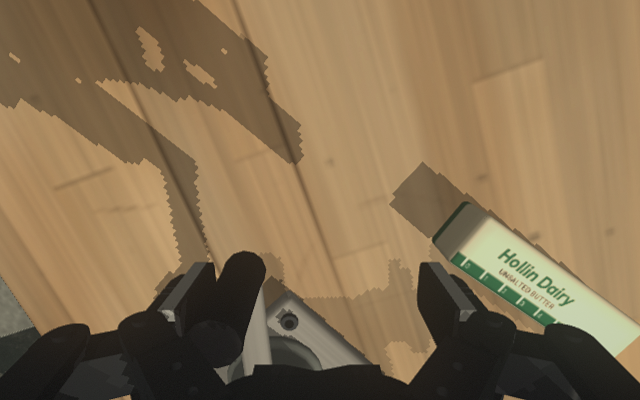

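Still pushing a grip that stays on the left pad. Continuing.

Emit:
arm_command(plan=[{"jaw":0,"dx":-0.5,"dy":1.9,"dz":0,"wx":0,"wy":0,"wz":0.02},{"jaw":0,"dx":-1.1,"dy":3.8,"dz":0,"wx":0,"wy":0,"wz":0.04},{"jaw":0,"dx":-1.1,"dy":3.8,"dz":0,"wx":0,"wy":0,"wz":0.04}])

```text
time: 21.35
tool_pos: [617.2, 246.0, 225.8]
tcp_rot: [180.0, -0.0, 38.3]
ft_force: [-2.9, 1.4, -0.5]
finger_gap: 85.4
```

Emit:
arm_command(plan=[{"jaw":0,"dx":-0.5,"dy":1.9,"dz":0,"wx":0,"wy":0,"wz":0.02},{"jaw":0,"dx":-1.1,"dy":3.8,"dz":0,"wx":0,"wy":0,"wz":0.04},{"jaw":0,"dx":-1.1,"dy":3.8,"dz":0,"wx":0,"wy":0,"wz":0.04}])

```text
time: 21.65
tool_pos: [618.7, 242.3, 225.8]
tcp_rot: [180.0, -0.0, 36.0]
ft_force: [-1.8, 1.1, 0.2]
finger_gap: 85.6
```

```bash
python3 -c "
from h import *
lev('w17.png')"
```

```text
t 21.7 z 225.81183484938978 yaw 36.08554683430976 r,t 94.96719687810823 26.859756062496466 F rad,tan -1.0763580169892688 -2.685081495228517 -0.6858103568129466
```

View pics/w17.png

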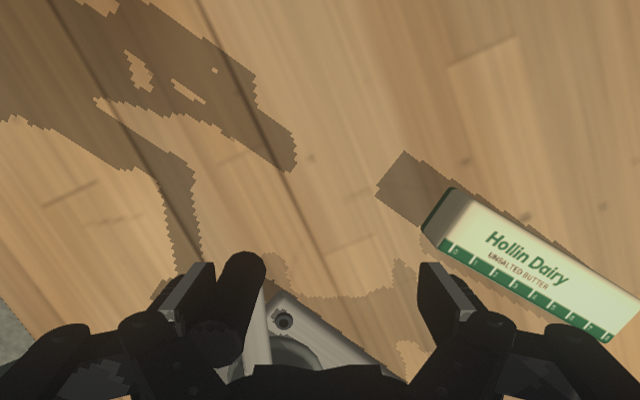

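Emit:
arm_command(plan=[{"jaw":0,"dx":-0.5,"dy":1.9,"dz":0,"wx":0,"wy":0,"wz":0.02},{"jaw":0,"dx":-1.1,"dy":3.8,"dz":0,"wx":0,"wy":0,"wz":0.04},{"jaw":0,"dx":-1.1,"dy":3.8,"dz":0,"wx":0,"wy":0,"wz":0.04}])

```text
time: 22.0
tool_pos: [620.0, 238.7, 225.8]
tcp_rot: [180.0, -0.0, 33.7]
ft_force: [-1.9, 1.3, -0.4]
finger_gap: 85.2
```

Emit:
arm_command(plan=[{"jaw":0,"dx":-0.5,"dy":1.9,"dz":0,"wx":0,"wy":0,"wz":0.02},{"jaw":0,"dx":-1.1,"dy":3.8,"dz":0,"wx":0,"wy":0,"wz":0.04},{"jaw":0,"dx":-1.1,"dy":3.8,"dz":0,"wx":0,"wy":0,"wz":0.04}])

```text
time: 22.3
tool_pos: [621.2, 234.9, 225.8]
tcp_rot: [180.0, -0.0, 31.5]
ft_force: [-1.2, 0.3, -1.4]
finger_gap: 85.3
```

```bash
python3 -c "
from h import *
lev('w18.png')"
```

```text
t 22.35 z 225.81914398160026 yaw 31.500382120881596 r,t 95.06701535062177 26.90231213320351 F rad,tan -0.9318250537886851 -0.528982399785952 0.6378888507998483
```

View pics/w18.png

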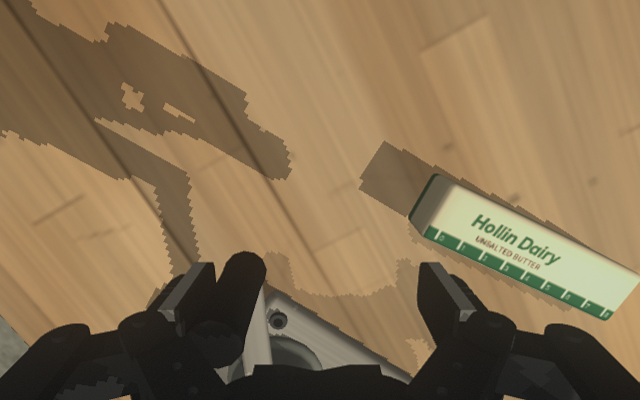

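Force is nearly gone (about 1 N), so center is near. One small step at a time.

Emit:
arm_command(plan=[{"jaw":0,"dx":-0.5,"dy":1.9,"dz":0,"wx":0,"wy":0,"wz":0.02},{"jaw":0,"dx":-1.1,"dy":3.8,"dz":0,"wx":0,"wy":0,"wz":0.04},{"jaw":0,"dx":-1.1,"dy":3.8,"dz":0,"wx":0,"wy":0,"wz":0.04},{"jaw":0,"dx":-1.1,"dy":3.8,"dz":0,"wx":0,"wy":0,"wz":0.04}])

```text
time: 22.75
tool_pos: [622.2, 231.2, 225.8]
tcp_rot: [180.0, -0.0, 29.2]
ft_force: [-1.2, 1.0, 0.6]
finger_gap: 85.4
```

```bash
python3 -c "
from h import *
lev('w19.png')"
```

```text
t 22.8 z 225.81940925334717 yaw 29.238193718330862 r,t 95.13159667713803 26.81552486896019 F rad,tan -0.16863448736495282 -1.3976904750792638 1.210561427404174
```

View pics/w19.png

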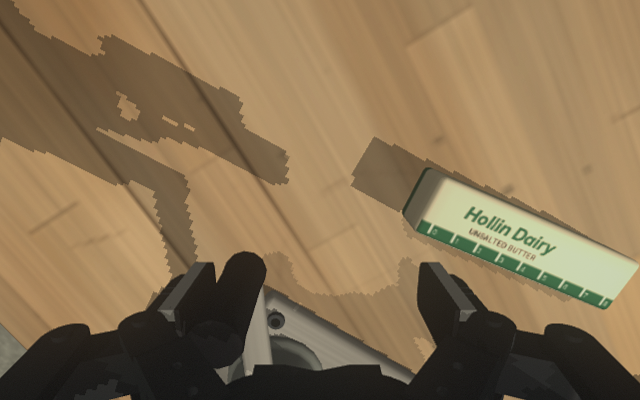

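Emit:
arm_command(plan=[{"jaw":0,"dx":-0.5,"dy":1.9,"dz":0,"wx":0,"wy":0,"wz":0.02},{"jaw":0,"dx":-1.1,"dy":3.8,"dz":0,"wx":0,"wy":0,"wz":0.04},{"jaw":0,"dx":-1.1,"dy":3.8,"dz":0,"wx":0,"wy":0,"wz":0.04},{"jaw":0,"dx":-1.1,"dy":3.8,"dz":0,"wx":0,"wy":0,"wz":0.04}])

```text
time: 23.2
tool_pos: [623.1, 227.3, 225.8]
tcp_rot: [180.0, -0.0, 26.9]
ft_force: [-0.7, 0.6, 0.8]
finger_gap: 85.8
```

```bash
python3 -c "
from h import *
lev('w20.png')"
```

```text
t 23.25 z 225.75630656959234 yaw 26.943832979405826 r,t 95.13917881056321 26.86450052317562 F rad,tan -0.04724248064362199 -1.192597574278828 -1.1247765067998217
```

View pics/w20.png

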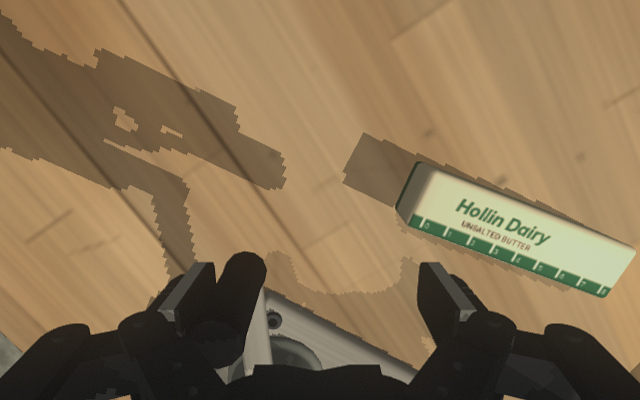

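Grip still at (237,290), still touching the pad. Next step.

Emit:
arm_command(plan=[{"jaw":0,"dx":-0.5,"dy":1.9,"dz":0,"wx":0,"wy":0,"wz":0.02},{"jaw":0,"dx":-1.1,"dy":3.8,"dz":0,"wx":0,"wy":0,"wz":0.04},{"jaw":0,"dx":-1.1,"dy":3.8,"dz":0,"wx":0,"wy":0,"wz":0.04},{"jaw":0,"dx":-1.1,"dy":3.8,"dz":0,"wx":0,"wy":0,"wz":0.04}])

```text
time: 23.65
tool_pos: [623.8, 223.4, 225.8]
tcp_rot: [180.0, -0.0, 24.6]
ft_force: [-0.3, -0.1, -0.2]
finger_gap: 85.5
```

```bash
python3 -c "
from h import *
lev('w21.png')"
```

```text
t 23.7 z 225.7630373774433 yaw 24.651814176133676 r,t 95.18063668021486 26.871343226430895 F rad,tan -0.4711574357065134 -0.12344445521385994 1.1576570735199563
```

View pics/w21.png

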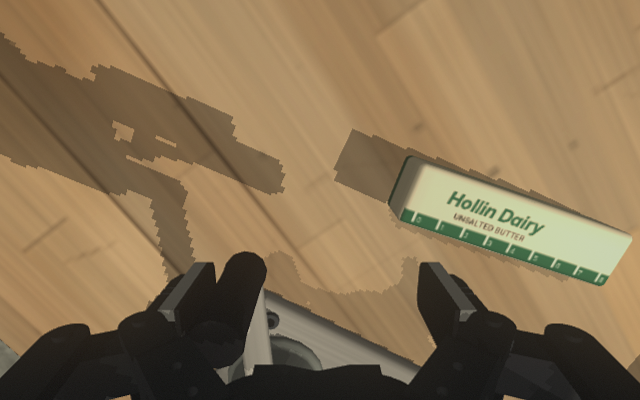

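Emit:
arm_command(plan=[{"jaw":0,"dx":-0.5,"dy":1.9,"dz":0,"wx":0,"wy":0,"wz":0.02},{"jaw":0,"dx":-0.8,"dy":2.8,"dz":0,"wx":0,"wy":0,"wz":0.03},{"jaw":0,"dx":-0.8,"dy":2.8,"dz":0,"wx":0,"wy":0,"wz":0.03},{"jaw":0,"dx":-0.8,"dy":2.8,"dz":0,"wx":0,"wy":0,"wz":0.03}])

```text
time: 24.1
tool_pos: [624.2, 220.6, 225.8]
tcp_rot: [180.0, -0.0, 22.9]
ft_force: [0.4, 0.7, 0.0]
finger_gap: 85.6
```

```bash
python3 -c "
from h import *
lev('w22.png')"
```

```text
t 24.15 z 225.71490909008656 yaw 22.93646893562905 r,t 95.20688054605282 26.762828521780982 F rad,tan 0.00789363436125528 -0.790397508245706 -0.12363872654477437
```

View pics/w22.png

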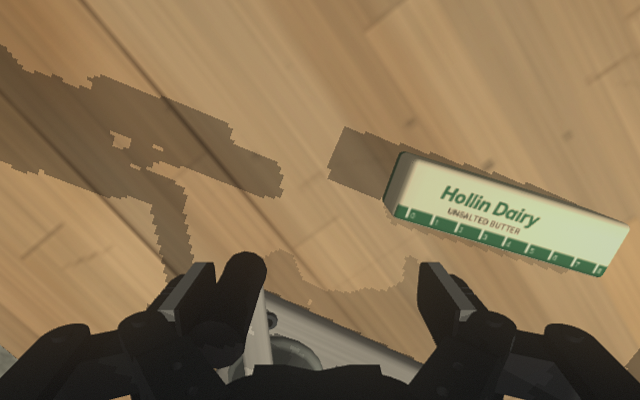

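Grip unchanged in view (no runaway yet).

Emit:
arm_command(plan=[{"jaw":0,"dx":-0.5,"dy":1.9,"dz":0,"wx":0,"wy":0,"wz":0.02},{"jaw":0,"dx":-0.8,"dy":2.8,"dz":0,"wx":0,"wy":0,"wz":0.03},{"jaw":0,"dx":-0.8,"dy":2.8,"dz":0,"wx":0,"wy":0,"wz":0.03},{"jaw":0,"dx":-0.8,"dy":2.8,"dz":0,"wx":0,"wy":0,"wz":0.03}])

```text
time: 24.55
tool_pos: [624.6, 217.7, 225.7]
tcp_rot: [180.0, -0.0, 21.2]
ft_force: [0.1, -1.1, 0.2]
finger_gap: 85.4
```

```bash
python3 -c "
from h import *
lev('w23.png')"
```

```text
t 24.6 z 225.70878738148468 yaw 21.216241588998944 r,t 95.2503002410408 26.727045952424728 F rad,tan -0.03151551873231989 0.6513394853429672 -0.3811749216337432
```

View pics/w23.png

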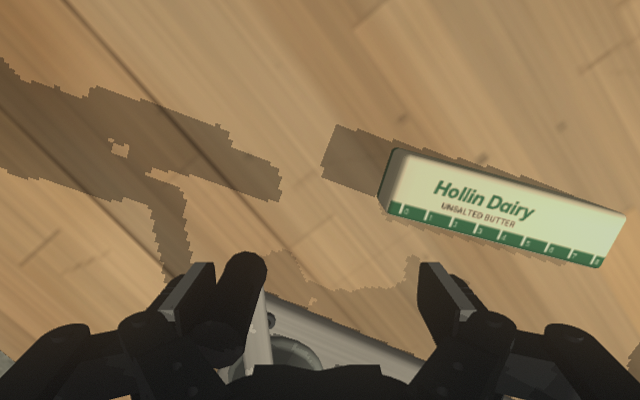

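Emit:
arm_command(plan=[{"jaw":0,"dx":-0.5,"dy":1.9,"dz":0,"wx":0,"wy":0,"wz":0.02},{"jaw":0,"dx":-0.8,"dy":2.8,"dz":0,"wx":0,"wy":0,"wz":0.03},{"jaw":0,"dx":-0.8,"dy":2.8,"dz":0,"wx":0,"wy":0,"wz":0.03},{"jaw":0,"dx":-0.8,"dy":2.8,"dz":0,"wx":0,"wy":0,"wz":0.03}])

```text
time: 25.0
tool_pos: [624.8, 214.9, 225.7]
tcp_rot: [180.0, -0.0, 19.5]
ft_force: [-0.7, -0.2, -0.2]
finger_gap: 85.5
```

```bash
python3 -c "
from h import *
lev('w24.png')
a=cv2.imread('pics/w23.png')[230:400,150:320];b=cv2.imread('pics/w24.png')[230:400,150:320]
cv2.imwrite('pics/w24c.png',cv2.resize(np.hstack([a,b]),None,fx=2.3,fy=2.3))"
```

```text
t 25.05 z 225.69175729631112 yaw 19.49890126690019 r,t 95.26180610636405 26.666580518847407 F rad,tan -0.11924359821579988 0.11896059050416809 0.28689691617368157
```

View pics/w24c.png

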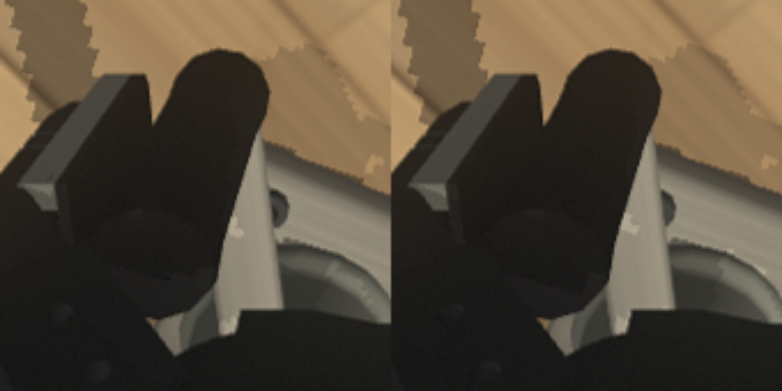

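Emit:
arm_command(plan=[{"jaw":0,"dx":-0.5,"dy":1.9,"dz":0,"wx":0,"wy":0,"wz":0.02},{"jaw":0,"dx":-0.8,"dy":2.8,"dz":0,"wx":0,"wy":0,"wz":0.03},{"jaw":0,"dx":-0.8,"dy":2.8,"dz":0,"wx":0,"wy":0,"wz":0.03},{"jaw":0,"dx":-0.8,"dy":2.8,"dz":0,"wx":0,"wy":0,"wz":0.03}])

```text
time: 25.45
tool_pos: [625.0, 211.9, 225.7]
tcp_rot: [-180.0, -0.0, 17.8]
ft_force: [-0.2, -0.8, -0.6]
finger_gap: 85.2
```

```bash
python3 -c "
from h import *
lev('w25.png')
a=cv2.imread('pics/w23.png')[230:400,150:320];b=cv2.imread('pics/w25.png')[230:400,150:320]
cv2.imwrite('pics/w25c.png',cv2.resize(np.hstack([a,b]),None,fx=2.3,fy=2.3))"
```

```text
t 25.5 z 225.6841088119586 yaw 17.78159174478734 r,t 95.29710321974454 26.568537807907944 F rad,tan 0.10718424464758661 0.09182909360241832 0.983236081450939
```

View pics/w25c.png

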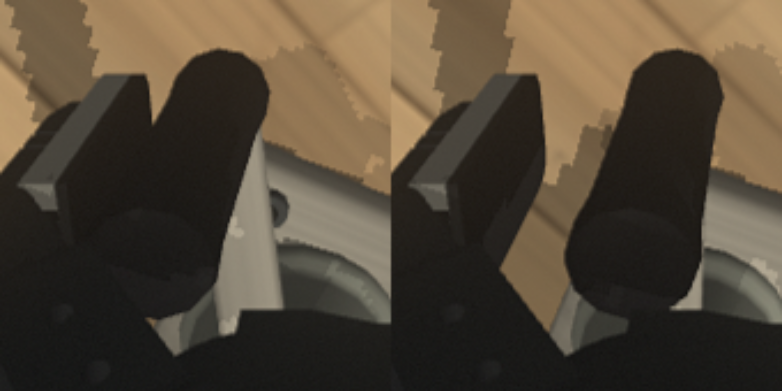

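It snapped: the grip has run about 12 mm ahead of the pad. I'll wait briefly, then check it's at rest.

Emit:
arm_command(plan=[{"jaw":0,"dx":0,"dy":0,"dz":0,"wx":0,"wy":0,"wz":0},{"jaw":0,"dx":0,"dy":0,"dz":0,"wx":0,"wy":0,"wz":0},{"jaw":0,"dx":0,"dy":0,"dz":0,"wx":0,"wy":0,"wz":0},{"jaw":0,"dx":0,"dy":0,"dz":0,"wx":0,"wy":0,"wz":0},{"jaw":0,"dx":0,"dy":0,"dz":0,"wx":0,"wy":0,"wz":0}])

```text
time: 26.0
tool_pos: [625.0, 212.0, 225.7]
tcp_rot: [-180.0, 0.0, 17.8]
ft_force: [0.9, -0.7, 0.1]
finger_gap: 85.1
```

```bash
python3 -c "
from h import *
lev('w26.png')
s=snap('scene','s26.png');a=cv2.imread('pics/s26.png')[150:280,250:370]; cv2.imwrite('pics/s26.png',cv2.resize(a,None,fx=4.5,fy=4.5,interpolation=3))"
```

```text
t 26.05 z 225.67515478912316 yaw 17.778081122121424 r,t 95.29515621677658 26.58142145916621 F rad,tan -0.2614195236275495 0.28927334904126933 0.3212314190514082
```

View pics/w26.png

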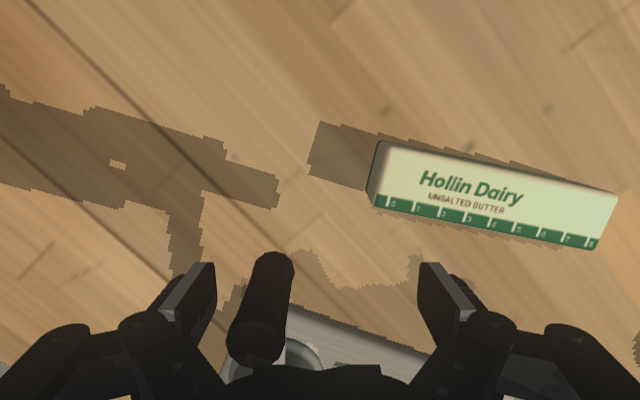

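View pics/s26.png

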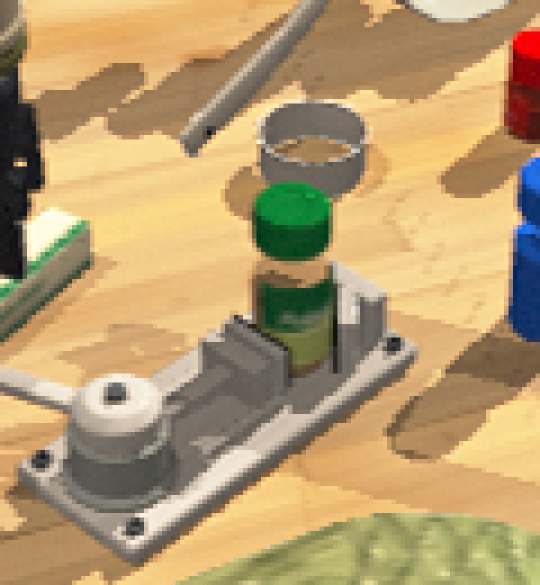

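The grip rests at (260,305), clear of both pads, and the jar is upright with the jaw against it. Retreating straight up.

Emit:
arm_command(plan=[{"jaw":0,"dx":0,"dy":0,"dz":-20,"wx":0,"wy":0,"wz":0},{"jaw":0,"dx":0,"dy":0,"dz":-50,"wx":0,"wy":0,"wz":0},{"jaw":0,"dx":0,"dy":0,"dz":-90,"wx":0,"wy":0,"wz":0},{"jaw":0,"dx":0,"dy":0,"dz":-130,"wx":0,"wy":0,"wz":0},{"jaw":0,"dx":0,"dy":0,"dz":-150,"wx":0,"wy":0,"wz":0},{"jaw":0,"dx":0,"dy":0,"dz":-150,"wx":0,"wy":0,"wz":0},{"jaw":0,"dx":0,"dy":0,"dz":-150,"wx":0,"wy":0,"wz":0}])

```text
time: 26.8
tool_pos: [625.0, 212.0, 375.7]
tcp_rot: [180.0, -0.0, 17.8]
ft_force: [1.7, 0.8, -0.4]
finger_gap: 85.4
```

```bash
python3 - <<'E'
from h import *
lev('w27.png'); s=snap('top','t27.png'); sc=snap('scene','s27.png')
w=snapshot('wrist')
for t,z in [('lever_grip',82),('pivot',59)]:
    for r in pinpoint('wrist',t): q=toz(w,r['pixel'],z); d=q[:2]-P; print(t,r['score'],q,np.degrees(np.arctan2(d[1],d[0])))
a=cv2.imread('pics/t27.png')[150:290,190:390]; cv2.imwrite('pics/t27.png',cv2.resize(a,None,fx=4,fy=4,interpolation=3))
print(proj(s,[514.8,78.4,120]))
E
```

```text
t 26.85 z 374.15903591990116 yaw 17.77697264478557 r,t 94.97013643924316 26.532629472072365 F rad,tan -0.05791032332815129 0.7148591207758954 -1.1510395169959138
lever_grip 0.89 [621.9787432 233.6757617  82.       ] 14.88013107372465
pivot 0.74 [528.06991127 204.76646661  59.        ] -60.15593709774665
[np.float64(297.64829592880676), np.float64(226.85749120688905)]
```

View pics/t27.png

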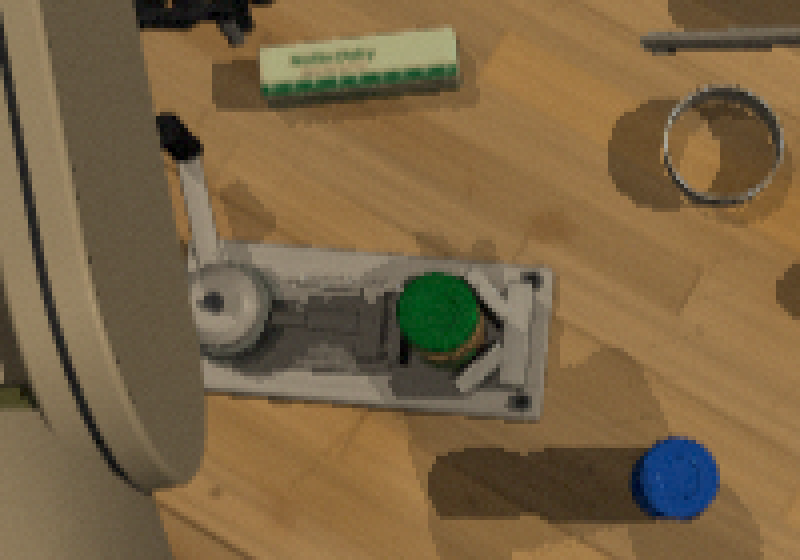

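View pics/w27.png

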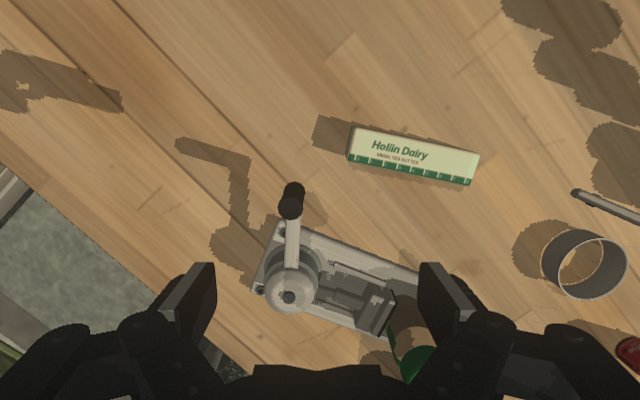

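```bash
python3 - <<'E'
import cv2,numpy as np
for f in ['t7','t27']:
    a=cv2.imread(f'pics/{f}.png').astype(int)[230:400,380:520]
    m=((a[...,1]>a[...,2]*1.6)&(a[...,1]>a[...,0]*1.5)&(a[...,1]>60)).astype(np.uint8)
    y,x=np.nonzero(m); print(f,(x.mean()+380)/4,(y.mean()+230)/4,m.sum(),(x.min()+380)/4,(x.max()+380)/4)
for f in ['s13','s26']:
    a=cv2.imread(f'pics/{f}.png').astype(int)[160:280,230:350]
    m=((a[...,1]>a[...,2]*1.6)&(a[...,1]>a[...,0]*1.3)&(a[...,1]>60)).astype(np.uint8)
    y,x=np.nonzero(m); print(f,x.mean()/4.5,y.mean()/4.5,m.sum())
E
```

```text
t7 108.60197368421052 77.72697368421052 4864 98.0 118.75
t27 109.43094405594405 77.84003496503496 4576 100.0 119.75
s13 13.74993241416599 13.345949355681716 4932
s26 13.930793650793651 13.351292517006803 4900
```

```bash
python3 - <<'E'
from h import *
w=snapshot('wrist')
s=dict(w); E=np.array([[0.996,0.085,0.024,514.67+6.87],[-0.088,0.955,0.282,78.88+71.75],[0.001,-0.283,0.959,232.7-31.2],[0,0,0,1]]); s['extrinsics']=E
u=np.array([-np.sin(np.radians(5.0)),-np.cos(np.radians(5.0)),0]); v=np.array([-u[1],u[0],0]); seat=np.array([514.8,78.4,14])
for n,p,z in [('foot near edge',(318.3,200),14),('jaw L',(268,183.5),46),('jaw R',(361.5,183.5),46),('holeL',(252,303.5),14),('holeR',(378,304),14)]:
    q=toz(s,p,z); print(n,q,(q-seat)@u,(q-seat)@v)
# expected image row of foot near edge of a seated jar
e=seat-22.5*u; print('expected px',proj(s,e))
E
```

```text
foot near edge [518.01842452  98.27130835  14.        ] -20.076196201961448 1.474278802517842
jaw L [495.9528344  117.23390054  46.        ] -37.04348710857187 -22.160043887261267
jaw R [539.3841327  113.38659645  46.        ] -36.99611022981464 21.441299854540933
holeL [470.82963702  34.93938185  14.        ] 47.12750702369458 -40.015200022878744
holeR [549.38867928  27.58946599  14.        ] 47.60258255475455 38.88548874459807
expected px [np.float64(315.69329028781414), np.float64(195.88235645373936)]
```

```bash
python3 - <<'E'
import cv2
a=cv2.imread('pics/w6.png')[190:320,235:400]; cv2.imwrite('pics/w6d.png',cv2.resize(a,None,fx=4.5,fy=4.5,interpolation=3))
E
```

```text
(no output)
```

View pics/w6d.png

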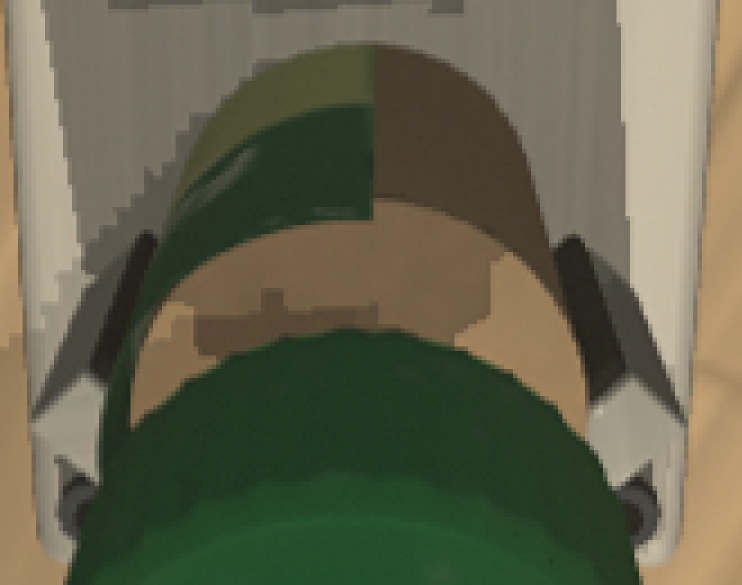

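```bash
python3 - <<'E'
from h import *
print(sense()['time']); print(hand_in())
E
```

```text
27.15
the job is handed in; nothing more can be done
None
```

The tall green spice jar is standing in the vise and clamped, and I handed the job in at 27.15 s. The hand-in gives no verdict, so what follows rests on my own checks.

**What I did:**
- I picked the green jar because it was the tall one that wasn't blue. I lowered it onto the plate and slid it into the vee until about 9 N pushed back, with little sideways force.
- I opened the fingers and pushed the lever's grip with one open pad. The force readings between steps stayed under about 4 N.
- The lever ran ahead of the pad on its own about 1.7 rad from its start. I stopped there and lifted clear.

**Last checks:**
- **Lever:** it stayed at rest past center at about 14–15° in the world frame, with the fingers clear of it.
- **Jar:** it stood upright between the jaw and both vee faces.
- **Other things:** the cutter, butter, blue look-alike and short jar showed no visible change in the pictures I looked at.

**Where checks disagreed or were missing:**
- **Seating:** between release and clamping, the jar's lid shifted about 2 mm toward the vee in the top picture. That could be rubber compression or a change in shadow. The wrist picture at release put the foot about 2 mm deeper in the vee than my seat estimate. Both are within the 3 mm limit but close to camera accuracy.
- **Clamping force:** I could not measure the jaw's force directly. I judged it only from the lever snapping past center and staying there.

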